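# Snap the axle clip onto a dolly wheel with a fork tool

### The arm

A 7-joint arm with a two-finger parallel gripper is mounted at the origin on the work surface. World frame = base frame: x ahead of the robot, y to its left, z up, the work surface at z = 0. Lengths are in m, angles in rad, forces in N, time in s.
With the tool pointing down it reaches from about 0.425 to 0.925 m from the base axis. Payload 6.8 kg.
Tool frame: the origin (TCP) lies where the fingers leave the gripper's body, on its centre line; the fingertips stand 73 mm ahead of it and the grasp point (between the pads) lies 54 mm ahead of it; z points along the fingers, y is the direction in which the jaws open and shut (so a half turn about z gives the same grasp; the last joint's range is limited). The gripper opens to 85 mm and grips with 20 to 120 N. Pads are 22 mm wide; open, the fingers measure 114 mm over their backs; the gripper's body (76 mm by 85 mm) begins 54 mm behind the grasp point. The pads swing forward as they close: fully open they stand 13 mm farther back than shut.
Start: joints at [1.197, 0.477, 0.022, 1.555, -0.011, 1.109, -0.083], TCP at [0.177, -0.651, 0.304] pointing down, gripper open.
Joint ranges: [-2.96, 2.96], [-0.34, 2.1], [-1.41, 1.46], [0.24, 2.44], [-1.37, 4.51], [0.17, 1.92], [-2.96, 2.96]. Speed limits (rad/s): [2.39, 2.39, 3.14, 3.14, 3.14, 3.14, 3.14].

### API

Orientations are given as a rotation vector (axis times angle).
In Python, from bench import r gives the robot as it stands.
- The arm moves only by the shell command python3 -m handwheel 'ROWS' [FORCE]. ROWS is JSON, a list that holds one entry, the list of rows, each a list of 7 numbers: the shift along the world's x, y, z in m, then the turn, a rotation vector about the world's x, y, z in rad, then the finger opening in m, from 0 to 0.0854. A call has 1 to 10 rows; each row shifts and turns the commanded pose from where the row before left it; what a row does not reach is not made up. A row lasts 1/12 s, in which the tool goes at most 41.7 mm and 7.16 degrees, less where a joint would pass 70% of its speed; a pose out of reach is approached as far as the arm can. A call is refused whole if a number of a shift passes 0.0417 or a number of a turn 0.125, either way. A call with a gripper value outside its range is refused whole. The fingers move at their own pace and stop on an object; FORCE is the grip in N (left out, the last holds). Time passes only in rows, so rows that do not move let the fingers close. It gives the time, the measured TCP pose, the force and the opening at its end, in the units of the state.
- r.get_obs(): the state, without advancing time (a new reading comes with each control period).
- r.grab_frame(name): name is "side" or "top" or "wrist"; returns (picture, depth): 480x640x3 uint8, red, green, blue; 480x640 float32, m along the optical axis (not along the pixel's ray), 0 where there is no reading.
- r.get_calibration(name): a dict with "vertical_fov" (degrees; the focal length in pixels is half the picture's height over the tangent of half this angle, whatever the lens; pixels are square), "cx", "cy" (the principal point, pixels), "k1" (the pictures are not rectified: a ray, as slopes to the right and down, at radius r is drawn at 1 + k1 r^2 times it, then the intrinsics apply), "R" (3x3) and "t" (3): a world point X has camera coordinates R X + t; the wrist camera has in their place "T_tool_cam" (4x4, takes a point from camera to tool coordinates, whose origin is the TCP and whose axes are the flange's). Camera axes: x right, y down, z forward; pixel columns grow to the right and rows downward; lengths in m; the calibration is good to about 2 mm. A picture is of the moment at which its call begins: read the wrist's pose just before it. get_calibration takes no time and is no camera call.
- r.hand_in(): hands the job in, once; it reports no verdict.
Trained networks look in the newest picture that a camera, given by its name, has taken for a name from the list of things; names that differ only in an ending like _2 or _b are one class to them, and where a whole thing is asked for, a point or a joint stands for the part that bears it (a point fixed in the world has none). Each returns a list of dicts, best first, with "p" (0 to 1); they miss things now and then, are a little off and sometimes report something else, mostly with a low value. They report only what shows in the picture. A call takes as long as a camera call.
- r.masks_of(label, camera): "pixels" (480x640 bool, what is visible of it) and "at" ([column, row] in pixels, amid what is visible of it).
The state is a dict: "clock": time; "joints": joint angles; "qvel": joint speeds; "tau": joint torques, N m; "tcp_pos": TCP position; "orientation": TCP orientation; "contact_force": force on the tool from outside, world axes, zero at the start; "moment": the same for the moment, N m; "grip_width": finger opening in m.
Only numpy, scipy, OpenCV 4.12 (cv2) and the standard library are available. Lean on these libraries where they do the work, as an engineer would, in place of code of your own. Each camera call takes 0.05 s, during which the arm holds its last target.

### The job

Lock the camera dolly wheel onto its axle: take the fork tool from its wooden rest and with its fork push the split clip, which lies loose on the wheel's face, sideways into the groove of the upright axle until it has snapped fully home, never pressing on it with more than 20 N. Then lay the tool back in both notches of its rest, the same way round as before. Do not touch the clip with the gripper, and leave the other gear on the desk where it is.

Things in the scene. Friction and masses are not known exactly. Their poses are not given: they have to be found in the camera images.
- axle_groove (a point): On the axis of the upright steel axle, level with the wheel's flat upper face, about 168 mm above the desk. z up along the axle; x horizontal, the direction to push the clip, roughly away from the robot. Upward from the face the axle has a groove 13 mm in diameter and 7 mm high, then a head 18 mm in diameter and 11 mm high. Pushed along x it yields about 0.27 mm per N and springs back.
- wheel (a joint): Turning of the wheel about the axle in rad; stiff, of no matter. The wheel lies level under the groove, 100 mm in diameter and 30 mm thick; its grey metal face, flush with the dark tyre, is the surface on which the clip slides.
- vise: Suction-base bench vise that holds the axle's bracket. Origin on the desk under the axle, axes as axle_groove. The base is fast; the head rocks a little on its rubber under load. It stays within 70 mm of the axle's axis, except the screw and its handle, 112 mm towards +x, and the suction lever, 98 mm towards +y, both lower than 90 mm above the desk.
- clip: Dark steel split clip lying flat on the wheel's face, 20 to 26 mm short of home. 5 mm thick, 29 mm wide, 25 mm long, 22 g. Origin: underside, at the point that lies on the axle's axis when home. x out of its mouth (the push direction), z up. Flat back at x = -18 mm, middle prong at -6.5 mm, two jaws run along its sides to 7 mm, their tips 10 mm apart. Turned up to 0.25 rad at first.
- clip_back (a point): Middle of the clip's flat back, 2.5 mm above its underside: where to push, along x. Resistance starts when the jaws meet the groove, 9.5 mm before home, climbs to a peak of about 9 to 13 N some 7 mm before home, falls to almost nothing as the jaws snap over, then rises again at the hard stop of the middle prong on the axle, which is home. More than 20 N bends the clip.
- clip_jaw_left (a joint): Spreading of the clip's left (+y) jaw in rad: 0 relaxed, about 0.1 at the widest while it passes the axle, about 0.02 when home.
- clip_jaw_right (a joint): Spreading of the clip's right (-y) jaw, in the same way.
- fork_tool: Fork tool, 130 to 190 g, lying level in its rest, fork roughly away from the robot. Origin: centre of the handle; x along it to the fork, z up. Dark wooden handle 120 mm long, 20 mm wide, 18 mm high; a steel blade 14 mm wide and 5 mm thick (z -2.5 to 2.5 mm) goes on to a cross piece 47 mm wide at x 115 to 125 mm and two tines at y 17.5 to 23.5 mm either side, ending at x = 141 mm.
- fork_root (a point): Middle of the flat front of the fork's cross piece, 125 mm along the tool's x from its origin, same axes. The clip's back goes between the tines (35 mm apart), flat against it, with the fork's underside 1 to 3 mm clear of the wheel's face. Under load the nose of the tool tends to dip: a fork that bears down on the wheel adds friction, so more push is felt than the clip itself needs.
- tool_grip (a point): Best point to grip the tool: 10 mm in front of its origin, on the handle's axis. The handle is 20 mm across here and free between the rest's uprights, to be gripped from above with the fingers closing across it. The tool's centre of mass lies about 20 mm farther towards the fork.
- rest_seat (a point): Where the tool's origin lies when the tool is in its rest: 51 mm above the desk (to 6 mm along x), x along the tool to the fork, z up. The rest is fixed: wooden base 130 x 64 mm, 10 mm thick, two uprights 10 mm thick centred at x = -48 and 48 mm, each with an open notch 26 mm wide, its floor 42 mm and its top 53 mm above the desk.
- zoom_lens: Compact black zoom lens standing on the desk, 72 mm in diameter, 88 mm high. Origin: centre of its underside. To be left alone.
- glass_jar: Glass jar with a hinged lid, 84 mm in diameter, 108 mm high. Origin: centre of its underside. To be left alone.
- lens_hood: Black plastic lens hood, a tube 82 mm in diameter, 42 mm high. Origin: centre of its underside. To be left alone.
- filter_ring: Flat metal filter ring, 72 mm in diameter, 7 mm high. Origin: centre of its underside. To be left alone.
- l_bracket: Aluminium L-bracket, 60 x 36 mm foot and a leg standing 50 mm high. Origin: centre of the foot's underside. To be left alone.
- lens_cap: Black lens cap, 68 mm in diameter, 9 mm high. Origin: centre of its underside. To be left alone.
- screwdriver: Screwdriver lying on the desk. Origin: under the middle of it. To be left alone.

How it is judged:
By the outcome, as a careful person would: the job done as asked, in the order asked, and still so for the second after the job is handed in, with the robot touching nothing.
It also fails if it takes over 64 s, if anything falls off the work surface, if the arm or the gripper's body presses on something with over 40 N, if the wrist force passes 120 N, or if a joint passes its speed limit or range.

## Working session

There is one attempt and no reset: what is moved stays moved. The work goes in short steps, Python scripts to look and compute and a shell command to move; the robot and the scene stay as the last step left them, time stands still between calls to the robot, and variables do not carry over. Pictures are saved under pics/ and viewed, and the job is handed in when it is done.

```bash
ls; mkdir -p pics
cat > h.py <<'E'
import numpy as np,cv2
from bench import r
from scipy.spatial.transform import Rotation as Ro
def cam(n):
    c=r.get_calibration(n); f=240/np.tan(np.radians(c['vertical_fov'])/2)
    return c,f
def pose(n,c,o):
    if 'R' in c: R=np.array(c['R']);t=np.array(c['t']);return R.T,-R.T@t
    T=np.array(c['T_tool_cam']);Rt=Ro.from_rotvec(o['orientation']).as_matrix()
    return Rt@T[:3,:3],Rt@T[:3,3]+np.array(o['tcp_pos'])
def shot(n,fn=None):
    o=r.get_obs();im,d=r.grab_frame(n);c,f=cam(n);R,t=pose(n,c,o)
    if fn: cv2.imwrite('pics/'+fn,im[:,:,::-1])
    return dict(im=im,d=d,c=c,f=f,R=R,t=t,o=o)
def rays(s,uv):
    uv=np.atleast_2d(np.asarray(uv,float));K=np.array([[s['f'],0,s['c']['cx']],[0,s['f'],s['c']['cy']],[0,0,1]])
    x=(uv-[s['c']['cx'],s['c']['cy']])/s['f'];k=s['c']['k1'];y=x.copy()
    for _ in range(20): y=x/(1+k*(y**2).sum(1,keepdims=True))
    return np.c_[y,np.ones(len(y))]
def pts(s,uv):   # by depth
    uv=np.atleast_2d(uv);d=s['d'][np.round(uv[:,1]).astype(int),np.round(uv[:,0]).astype(int)]
    return (rays(s,uv)*d[:,None])@s['R'].T+s['t']
def onz(s,uv,z):
    v=rays(s,uv)@s['R'].T; return s['t']+v*((z-s['t'][2])/v[:,2])[:,None]
def proj(s,X):
    p=(np.atleast_2d(X)-s['t'])@s['R'];y=p[:,:2]/p[:,2:];y=y*(1+s['c']['k1']*(y**2).sum(1,keepdims=True))
    return y*s['f']+[s['c']['cx'],s['c']['cy']]
E
python3 - <<'E'
from h import *
o=r.get_obs();print(o)
for n in ['top','side','wrist']:
    s=shot(n,n+'0.png');print(n,s['c'])
E
```

```text
pics
{'clock': 0.0, 'joints': array([ 1.19690556,  0.47782898,  0.022378  ,  1.556446  , -0.01150696,
        1.10929756, -0.08309543]), 'qvel': array([-3.16460023e-04, -1.90475016e-04,  1.20589955e-03,  1.20212141e-03,
        9.67967055e-05,  6.48771468e-04,  2.94297569e-04]), 'tau': array([-7.20674848e-05, -5.96435809e+01,  1.60783734e+00, -2.81192797e+01,
        1.24231828e-02,  9.38416051e-03, -1.03941244e-05]), 'tcp_pos': array([ 0.17715925, -0.65086427,  0.30290928]), 'orientation': array([-3.11210052e+00, -4.16018692e-01,  6.17109625e-04]), 'contact_force': array([ 0.70528755, -1.10766943, -0.36244661]), 'moment': array([-0.00035653,  0.09616192, -0.03251832]), 'grip_width': 0.08552130343829395}
top {'vertical_fov': 54.81749299670912, 'cx': 315.78873016557816, 'cy': 243.15729956007254, 'k1': -0.06461069623203064, 'R': array([[ 0.01392857, -0.99971612, -0.01933072],
       [-0.9837244 , -0.010237  , -0.17939205],
       [ 0.17914324,  0.02151478, -0.98358773]]), 't': array([0.00512363, 0.60750074, 1.03005502])}
side {'vertical_fov': 45.974652000019, 'cx': 326.4245717814281, 'cy': 233.09684293308183, 'k1': -0.055078269249262964, 'R': array([[-0.69488119, -0.71894313,  0.01615254],
       [-0.54063396,  0.50746515, -0.67096501],
       [ 0.47418883, -0.47497357, -0.74131306]]), 't': array([0.43416083, 0.41771365, 0.93066153])}
wrist {'vertical_fov': 58.346314249538665, 'cx': 309.764096281382, 'cy': 234.93311175837792, 'k1': 0.02097212674868467, 'T_tool_cam': array([[-9.32863805e-05, -9.56081895e-01, -2.93099645e-01,
         7.62394237e-02],
       [ 9.99999993e-01, -1.08649651e-04,  3.61364615e-05,
        -6.43748898e-04],
       [-6.63945906e-05, -2.93099639e-01,  9.56081899e-01,
        -7.00678510e-02],
       [ 0.00000000e+00,  0.00000000e+00,  0.00000000e+00,
         1.00000000e+00]])}
```

View pics/top0.png

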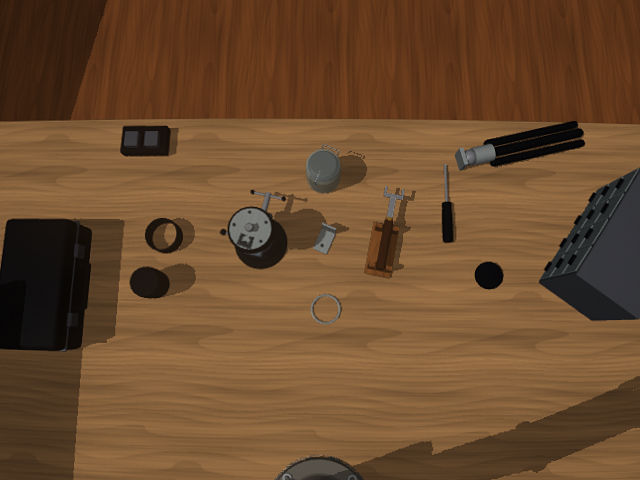

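View pics/side0.png

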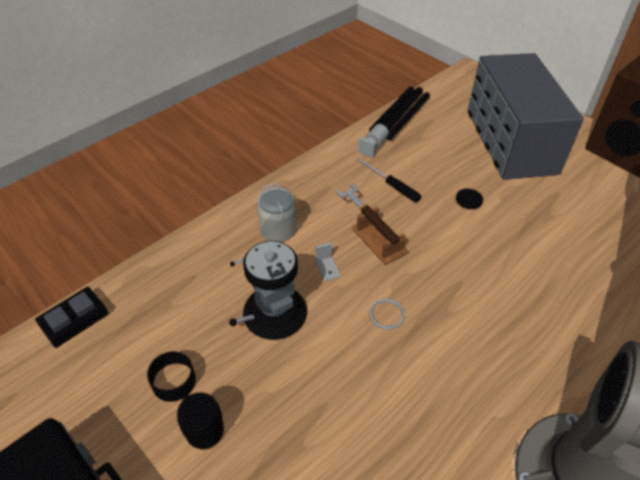

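View pics/wrist0.png

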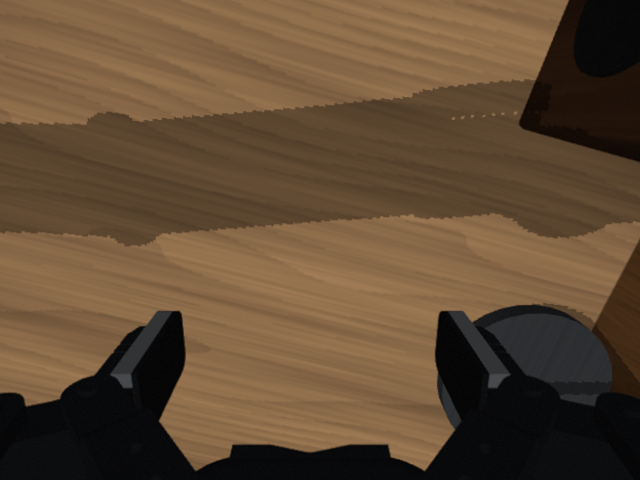

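The top picture shows the rest and tool at about (385,245), fork up at (397,193). The wheel is at (250,229) with the clip at (245,240). The bracket is at (325,238) between them.

Run:
```python
from h import *
s={n:shot(n) for n in('top','side')}
for n in s:
  for l in ['fork_tool','rest_seat','clip','wheel','axle_groove','vise','zoom_lens','glass_jar','lens_hood','filter_ring','l_bracket','screwdriver','lens_cap']:
    m=r.masks_of(l,n)
    for k in m[:2]:
        if k['p']<.2: continue
        vu=np.argwhere(k['pixels'])
        P=pts(s[n],vu[:,::-1]);
        print(n,l,round(k['p'],2),np.round(k['at']),len(vu),np.median(P,0).round(3),P.min(0).round(3),P.max(0).round(3))
    if l in('fork_tool','wheel','clip') and m: np.save(f'{n}_{l}.npy',m[0]['pixels'])
print(r.get_obs()['clock'])
t=s['top'];cv2.imwrite('pics/z.png',cv2.resize(t['im'][170:290,210:430,::-1],None,fx=3.6,fy=3.6,interpolation=cv2.INTER_CUBIC))
```

```text
top fork_tool 0.75 [388. 227.] 639 [ 0.645 -0.154  0.057] [ 0.413 -0.196 -0.006] [ 0.75  -0.011  1.122]
top rest_seat 0.96 [377. 252.] 1022 [ 0.595 -0.136  0.01 ] [ 0.413 -0.186 -0.003] [ 0.67  -0.011  1.122]
top clip 0.61 [244. 242.] 94 [0.585 0.162 0.172] [0.576 0.145 0.166] [0.603 0.175 0.177]
top wheel 0.66 [252. 230.] 1482 [0.615 0.144 0.167] [ 0.413 -0.011  0.139] [0.663 0.198 1.122]
top vise 0.66 [260. 235.] 2955 [0.61  0.139 0.164] [ 0.413 -0.011 -0.004] [0.75  0.253 1.122]
top zoom_lens 0.64 [151. 284.] 1017 [0.507 0.391 0.086] [ 0.413 -0.011 -0.005] [0.546 0.475 1.122]
top lens_hood 0.77 [158. 230.] 544 [0.628 0.391 0.028] [ 0.413 -0.011 -0.005] [0.678 0.429 1.122]
top filter_ring 0.5 [317. 301.] 273 [ 0.465 -0.005  0.004] [ 0.413 -0.044 -0.007] [0.493 0.026 1.122]
top l_bracket 0.65 [325. 240.] 391 [ 0.628 -0.007  0.005] [ 0.413 -0.033 -0.001] [0.655 0.018 1.122]
top l_bracket 0.21 [150. 281.] 979 [0.508 0.391 0.086] [ 0.413 -0.011 -0.005] [0.544 0.437 1.122]
top screwdriver 0.83 [446. 220.] 400 [ 0.671 -0.304  0.023] [ 0.413 -0.318 -0.005] [ 0.728 -0.011  1.122]
top lens_
[... 1175 characters left out ...]
_hood 0.92 [170. 365.] 1279 [0.629 0.391 0.027] [ 0.086  0.345 -0.002] [0.697 0.542 0.963]
side filter_ring 0.54 [384. 323.] 356 [ 0.451 -0.003  0.007] [ 0.086 -0.044 -0.005] [0.496 0.542 0.963]
side filter_ring 0.45 [277. 272.] 168 [0.586 0.164 0.173] [0.574 0.146 0.166] [0.605 0.18  0.178]
side l_bracket 0.68 [329. 262.] 617 [ 0.64  -0.006  0.007] [ 0.086 -0.063 -0.005] [0.688 0.542 0.963]
side l_bracket 0.38 [272. 271.] 150 [0.587 0.168 0.173] [0.575 0.148 0.166] [0.609 0.18  0.178]
side screwdriver 0.58 [405. 188.] 380 [ 0.665 -0.297  0.022] [ 0.086 -0.314  0.005] [0.728 0.542 0.963]
side lens_cap 0.87 [471. 202.] 475 [ 0.54  -0.4    0.009] [ 0.086 -0.442 -0.003] [0.58  0.542 0.963]
1.55
```

View pics/z.png

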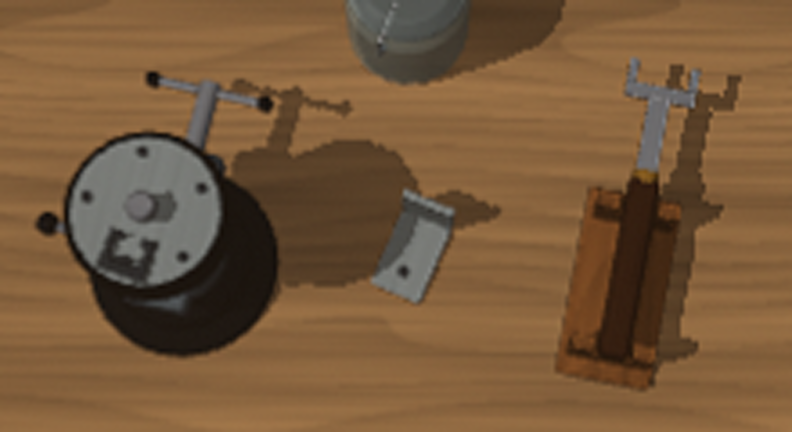

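```bash
cat > est.py <<'E'
from h import *
def tool(s,m):
    vu=np.argwhere(m);P=pts(s,vu[:,::-1]);im=s['im'][vu[:,0],vu[:,1]].astype(int)
    ok=(P[:,2]>.045)&(P[:,2]<.065)&(P[:,0]>.5)
    return P[ok],im[ok]
def fitline(P):
    q=P[:,:2];
    for _ in range(5):
        c=q.mean(0);u,sv,vt=np.linalg.svd(q-c);d=vt[0]*np.sign(vt[0][0]);e=(q-c)@np.array([-d[1],d[0]])
        q=q[abs(e)<.012]
    return c,d,np.arctan2(d[1],d[0]),((q-c)@d).min(),((q-c)@d).max()
E
python3 - <<'E'
from est import *
for n in('top','side'):
    s=shot(n);P,im=tool(s,np.load(f'{n}_fork_tool.npy'))
    print(n,len(P),P.mean(0));c,d,a,lo,hi=fitline(P);print(c,a,c+d*lo,c+d*hi, (c+d*hi)-d*.141)
    h=(P[:,2]>.055); print('handle',fitline(P[h]),np.median(P[h,2]))
    # axle head
    vu=np.argwhere(np.load(f'{n}_wheel.npy'));W=pts(s,vu[:,::-1]);
    k=(W[:,2]>.163)&(W[:,2]<.173)&(W[:,0]>.5);print('face',np.median(W[k,2]),cv2.minEnclosingCircle(W[k,:2].astype(np.float32)))
    h=(W[:,2]>.181)&(W[:,2]<.2);print('head',h.sum(),W[h].mean(0) if h.any() else 0)
E
```

```text
top 601 [ 0.64263768 -0.15416836  0.05686602]
[ 0.63617243 -0.15278638] -0.19496835313328023 [ 0.54962626 -0.13569551] [ 0.72908005 -0.17113349] [ 0.59075147 -0.14381679]
handle (array([ 0.61409775, -0.14865864]), array([ 0.98009505, -0.19852884]), np.float64(-0.19985665252036788), np.float64(-0.0657680419233035), np.float64(0.11605280379785692)) 0.05887388764633639
face 0.16748010323988993 ((0.6153489351272583, 0.1499500274658203), 0.049114376306533813)
head 4 [0.62402819 0.15324001 0.18431042]
side 689 [ 0.63186934 -0.14666642  0.05706479]
[ 0.62694835 -0.14523065] -0.20506066729477498 [ 0.5456816  -0.12832845] [ 0.73057246 -0.16678281] [ 0.59252661 -0.13807147]
handle (array([ 0.61543009, -0.14422403]), array([ 0.98329005, -0.18204579]), np.float64(-0.18306660711528522), np.float64(-0.07153439279192186), np.float64(0.11459231074794436)) 0.059870008222077664
face 0.1688374516092982 ((0.616078794002533, 0.15450745820999146), 0.05049489438533783)
head 11 [0.6190155  0.15090609 0.18514442]
```

```bash
python3 -m handwheel '[[[0.026,0.030,0,0,0,-0.03,0.0854],[0.026,0.030,0,0,0,-0.03,0.0854],[0.026,0.030,0,0,0,-0.03,0.0854],[0.026,0.030,0,0,0,-0.03,0.0854],[0.026,0.030,0,0,0,-0.03,0.0854],[0.026,0.030,0,0,0,-0.03,0.0854],[0.026,0.030,0,0,0,-0.03,0.0854],[0.026,0.030,0,0,0,-0.03,0.0854],[0.026,0.030,0,0,0,-0.03,0.0854],[0.026,0.030,0,0,0,-0.03,0.0854]]]'
```

```text
clock: 2.48
tcp_pos: [0.4383, -0.3497, 0.3043]
orientation: [3.141, -0.056, 0.001]
contact_force: [0.4, -0.3, -0.9]
grip_width: 0.0851
```

```bash
python3 -m handwheel '[[[0.024,0.030,0,0,0,-0.023,0.0854],[0.024,0.030,0,0,0,-0.023,0.0854],[0.024,0.030,0,0,0,-0.023,0.0854],[0.024,0.030,0,0,0,-0.023,0.0854],[0.024,0.030,0,0,0,-0.023,0.0854],[0.024,0.030,0,0,0,-0.023,0.0854],[0.024,0.022,0,0,0,-0.023,0.0854],[0,0,0,0,0,0,0.0854]]]'
python3 - <<'E'
from est import *
s=shot('wrist','w1.png');print(s['o']['tcp_pos'])
m=r.masks_of('fork_tool','wrist');print([(k['p'],k['at'],k['pixels'].sum()) for k in m])
np.savez('w1.npz',m=m[0]['pixels'],d=s['d'],im=s['im'],R=s['R'],t=s['t'])
P,im=tool(s,m[0]['pixels']);c,d,a,lo,hi=fitline(P);print(c,a,c+d*lo,c+d*hi,(c+d*hi)-d*.141)
h=P[:,2]>.056;print(fitline(P[h]),np.median(P[h,2]))
E
```

```text
clock: 3.15
tcp_pos: [0.6097, -0.1413, 0.304]
orientation: [-3.124, 0.292, -0.005]
contact_force: [0.3, 1.3, 0.2]
grip_width: 0.0851
[ 0.60965324 -0.14128438  0.30402959]
[(0.68, [319.7, 140.8], np.int64(7097))]
[ 0.64620524 -0.1527774 ] -0.1911037390667091 [ 0.55188049 -0.1345289 ] [ 0.73211434 -0.16939778] [ 0.59368122 -0.14261586]
(array([ 0.61604117, -0.14694661]), array([ 0.98208115, -0.18845852]), np.float64(-0.1895923016157272), np.float64(-0.06534175212491249), np.float64(0.09964896833707945)) 0.059647844411879175
```

View pics/w1.png

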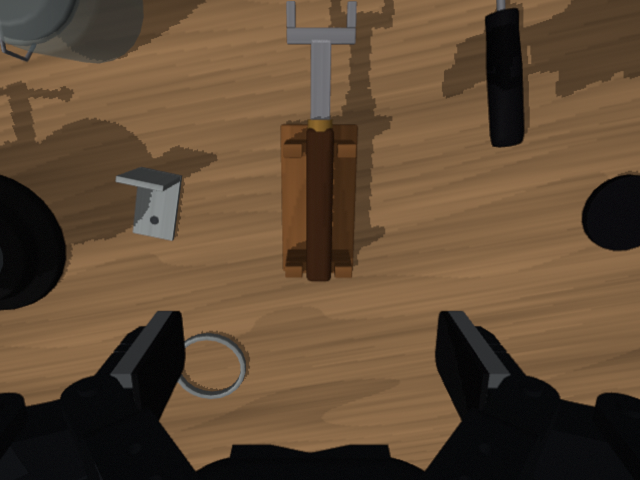

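The wrist picture shows the tool lying upright in the image: handle from (318,279) to (320,130), cross piece at rows 28 to 44, columns 287 to 355.

Run:
```python
from h import *
z=np.load('w1.npz');c,f=cam('wrist');s=dict(c=c,f=f,R=z['R'],t=z['t'],d=z['d'])
a=onz(s,[[318,280],[320,129]],.060);b=onz(s,[[287.5,28],[355.5,28],[287.5,44],[355.5,44],[311,115],[330,115]],.0535)
print(a,b,np.linalg.norm(a[0]-a[1]),np.linalg.norm(b[0]-b[1]))
root=(b[0]+b[1])/2;print('root',root)
d=root-a[0];d[2]=0;print(np.linalg.norm(d),np.arctan2(d[1],d[0]));d/=np.linalg.norm(d)
print('origin from root',root-.125*d,'from rear',a[0]+.06*d)
```

```text
[[ 0.5528583  -0.13477226  0.06      ]
 [ 0.66647665 -0.15697936  0.06      ]] [[ 0.73543233 -0.14720054  0.0535    ]
 [ 0.72684145 -0.19244537  0.0535    ]
 [ 0.7257285  -0.14520865  0.0535    ]
 [ 0.71705559 -0.1909324   0.0535    ]
 [ 0.67689797 -0.15241897  0.0535    ]
 [ 0.67436912 -0.16581805  0.0535    ]] 0.11576824078868078 0.04605320616891327
root [ 0.73113689 -0.16982296  0.0535    ]
0.1816915189602574 -0.19413026835653857
origin from root [ 0.60848491 -0.14570881  0.0535    ] from rear [ 0.61173125 -0.14634705  0.06      ]
```

```bash
python3 -m handwheel '[[[-0.005,0.040,0,0,0,0.01,0.0854],[-0.005,0.040,0,0,0,0.01,0.0854],[-0.005,0.040,0,0,0,0.01,0.0854],[-0.005,0.040,0,0,0,0.01,0.0854],[-0.005,0.040,0,0,0,0.01,0.0854],[-0.005,0.040,0,0,0,0.01,0.0854],[-0.005,0.040,0,0,0,0,0.0854],[0,0,0,0,0,0,0.0854]]]'
python3 - <<'E'
from est import *
s=shot('wrist','w2.png');print(s['o']['tcp_pos'])
S={}
for l in('clip','wheel'):
  m=r.masks_of(l,'wrist');print(l,[(k['p'],k['at'],k['pixels'].sum()) for k in m]);S[l]=m[0]['pixels'] if m else 0
np.savez('w2.npz',d=s['d'],im=s['im'],R=s['R'],t=s['t'],**S)
E
```

```text
clock: 3.92
tcp_pos: [0.5681, 0.139, 0.3045]
orientation: [-3.131, 0.196, 0.0]
contact_force: [-0.2, 1.3, 0.3]
grip_width: 0.0856
[0.56807917 0.1389522  0.30448552]
clip [(0.56, [257.9, 223.9], np.int64(1977))]
wheel [(0.77, [273.3, 140.7], np.int64(29865)), (0.35, [255.6, 224.7], np.int64(1921))]
```

View pics/w2.png

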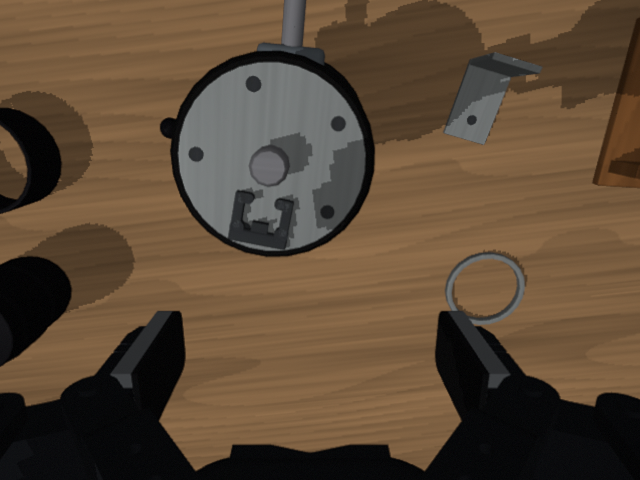

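The clip lies at about (260,220), mouth upward. The axle head is at (269,165), the wheel centre at about (272,153), and the vise screw goes up at (293,20).

Run:
```python
from h import *
z=np.load('w2.npz');c,f=cam('wrist');s=dict(c=c,f=f,R=z['R'],t=z['t'],d=z['d'])
im=z['im'][:,:,::-1].copy()
cv2.imwrite('pics/w2z.png',cv2.resize(im[150:260,190:350],None,fx=5,fy=5,interpolation=cv2.INTER_CUBIC))
# wheel ellipse: outer tyre outline at face height
W=z['wheel'];vu=np.argwhere(W);P=pts(s,vu[:,::-1]);k=(P[:,2]>.16)&(P[:,2]<.176);print('facez',np.median(P[k,2]),cv2.minEnclosingCircle(P[k,:2].astype(np.float32)))
m=(z['d']>0);vu=np.argwhere(m);P=pts(s,vu[:,::-1]);h=(P[:,2]>.181)&(P[:,2]<.192)&(np.hypot(P[:,0]-.618,P[:,1]-.152)<.02)
print('head',h.sum(),P[h].mean(0),cv2.minEnclosingCircle(P[h,:2].astype(np.float32)),np.median(P[h,2]))
k=(P[:,2]>.16)&(P[:,2]<.176)&(np.hypot(P[:,0]-.618,P[:,1]-.152)<.06);print('face all',np.median(P[k,2]),cv2.minEnclosingCircle(P[k,:2].astype(np.float32)))
```

```text
facez 0.1682430124328391 ((0.61891108751297, 0.15296368300914764), 0.05013453960418701)
head 1259 [0.61968348 0.15237472 0.1855398 ] ((0.6193178296089172, 0.15269029140472412), 0.009086420759558678) 0.18569041023127894
face all 0.16830100802191816 ((0.6187830567359924, 0.15276306867599487), 0.0502135269343853)
```

View pics/w2z.png

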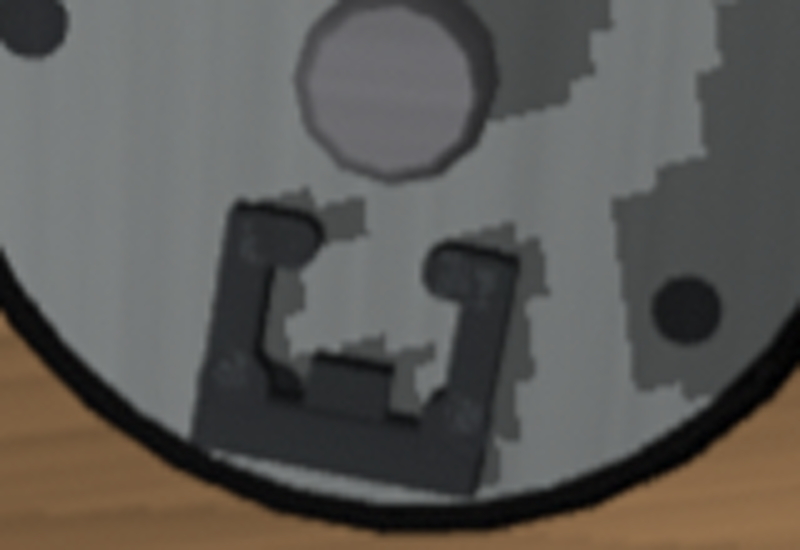

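Run:
```python
from h import *
z=np.load('w2.npz');c,f=cam('wrist');s=dict(c=c,f=f,R=z['R'],t=z['t'],d=z['d'])
q=np.array([[200,436],[474,494],[236,212],[518,264]])/5.+[190,150]
X=onz(s,q,.1733)[:,:2];print(X)
bl,br,fl,fr=X
yv=((bl-br)+(fl-fr))/2;xv=((fl-bl)+(fr-br))/2
print('w',np.linalg.norm(bl-br),np.linalg.norm(fl-fr),'len',np.linalg.norm(xv),'yaw y',np.arctan2(-yv[0],yv[1]),'yaw x',np.arctan2(xv[1],xv[0]), 'back',np.arctan2(-(bl-br)[0],(bl-br)[1]))
cb=(bl+br)/2;cf=(fl+fr)/2;ax=np.array([.619,.1527])
print('back mid',cb,'front',cf)
dd=xv/np.linalg.norm(xv);print('origin est',cb+.018*dd,cf-.007*dd,'to axle',ax-(cb+.018*dd))
v=ax-(cb+.018*dd);print('dist',np.linalg.norm(v),'dir',np.arctan2(v[1],v[0]))
# screw
D=z['d'];vu=np.argwhere(D[:50,270:320]>0);P=pts(s,vu[:,::-1]+[270,0])
k=(P[:,2]>.05)&(P[:,2]<.11);print(k.sum(),P[k].min(0),P[k].max(0))
for r0 in range(0,45,6):
    cc=[u for u in range(270,320) if D[r0,u]>0];p=pts(s,[[u,r0] for u in cc]);kk=(p[:,2]>.05)&(p[:,2]<.12)
    if kk.any(): print(r0,kk.sum(),p[kk].mean(0).round(4),np.array(cc)[kk][[0,-1]],p[kk,2].max().round(4))
```

```text
[[0.58597973 0.17788307]
 [0.57670528 0.15205977]
 [0.60753973 0.17048419]
 [0.5992195  0.14457375]]
w 0.027438257333517662 0.027213541775976895 len 0.023259927603027867 yaw y -0.3278288103467844 yaw x -0.3256965135782666 back -0.3448031897259001
back mid [0.58134251 0.16497142] front [0.60337961 0.15752897]
origin est [0.59839621 0.15921198] [0.59674762 0.15976875] to axle [ 0.02060379 -0.00651198]
dist 0.021608378346152125 dir -0.30612259279079873
1192 [0.67512532 0.12176368 0.06903577] [0.70634239 0.15255433 0.0808025 ]
0 22 [0.7048 0.1335 0.0757] [284 305] 0.0783
6 22 [0.7016 0.1339 0.0753] [284 305] 0.0781
12 22 [0.6983 0.135  0.0755] [283 304] 0.0781
18 22 [0.695  0.1355 0.0754] [283 304] 0.0789
24 22 [0.6918 0.1366 0.0752] [282 303] 0.0774
30 22 [0.6884 0.137  0.0752] [282 303] 0.0777
36 21 [0.685  0.1378 0.0757] [282 302] 0.0789
42 22 [0.6816 0.1386 0.0755] [281 302] 0.0782
```

Measurements: axle at (0.619, 0.1527), face z 0.1683, push direction about -0.22 rad. The clip is about 21.6 mm short, yaw about -0.33. Tool grip point is at (0.620, -0.148), yaw -0.194. I'll fetch the tool.

```bash
python3 -m handwheel '[[[0.0065,-0.0359,-0.012,0,0,-0.009,0.0854],[0.0065,-0.0359,-0.012,0,0,-0.009,0.0854],[0.0065,-0.0359,-0.012,0,0,-0.009,0.0854],[0.0065,-0.0359,-0.012,0,0,-0.009,0.0854],[0.0065,-0.0359,-0.012,0,0,-0.009,0.0854],[0.0065,-0.0359,-0.012,0,0,-0.009,0.0854],[0.0065,-0.0359,-0.012,0,0,-0.009,0.06],[0.0065,-0.0359,-0.012,0,0,-0.006,0.06],[0,0,-0.02,0,0,0,0.06],[0,0,0,0,0,0,0.06]]]'
python3 - <<'E'
from est import *
s=shot('wrist','w3.png');o=s['o'];R=Ro.from_rotvec(o['orientation']).as_matrix();print(o['tcp_pos'],np.arctan2(R[1,0],R[0,0]),R[:,2])
m=r.masks_of('fork_tool','wrist')
P,im=tool(s,m[0]['pixels']);h=P[:,2]>.056;c,d,a,lo,hi=fitline(P[h]);print(c,a,np.median(P[h,2]))
n=np.array([-d[1],d[0]]);print('lateral of tcp wrt line',(o['tcp_pos'][:2]-c)@n)
E
```

```text
clock: 4.9
tcp_pos: [0.6189, -0.1637, 0.1841]
orientation: [3.121, -0.335, -0.01]
contact_force: [-1.7, 1.2, -0.3]
grip_width: 0.0602
[ 0.61885957 -0.16370549  0.1841118 ] -0.21417388011934008 [-0.0065122  -0.00215462 -0.99997647]
[ 0.61706639 -0.14763903] -0.19002437153105312 0.059667813366055616
lateral of tcp wrt line -0.015438551926628016
```

View pics/w3.png

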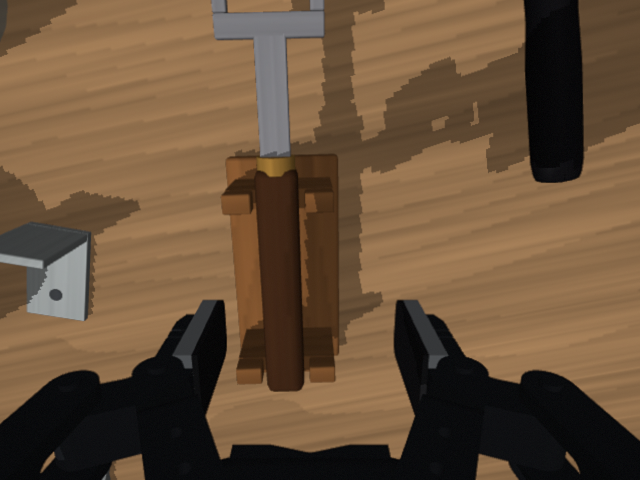

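The tool is about 15 mm left of the gripper's centre (handle column 283, centre about 310). I'll correct this and descend.

```bash
python3 -m handwheel '[[[0.001,0.0155,-0.010,0.002,-0.006,0.022,0.06],[0,0,-0.025,0,0,0,0.06],[0,0,0,0,0,0,0.06],[0,0,0,0,0,0,0.06]]]'
python3 - <<'E'
from est import *
s=shot('wrist');o=s['o'];R=Ro.from_rotvec(o['orientation']).as_matrix();print(o['tcp_pos'],np.arctan2(R[1,0],R[0,0]),R[:,2])
m=r.masks_of('fork_tool','wrist')
P,im=tool(s,m[0]['pixels']);h=P[:,2]>.056;c,d,a,lo,hi=fitline(P[h]);print(c,a,np.median(P[h,2]))
n=np.array([-d[1],d[0]]);print('lateral of tcp wrt line',(o['tcp_pos'][:2]-c)@n)
E
```

```text
clock: 5.33
tcp_pos: [0.6228, -0.1408, 0.1532]
orientation: [-3.126, 0.285, -0.007]
contact_force: [0.4, 0.5, 0.4]
grip_width: 0.0599
[ 0.62276672 -0.14075739  0.15324752] -0.18155698099632767 [ 0.00451609  0.00203749 -0.99998773]
[ 0.61815475 -0.1473912 ] -0.19069997657795704 0.05970691575816836
lateral of tcp wrt line 0.007387728921843468
```

```bash
python3 -m handwheel '[[[-0.001,-0.0072,-0.010,-0.002,0.0045,-0.010,0.06],[0,0,-0.020,0,0,0,0.06],[0,0,0,0,0,0,0.06],[0,0,0,0,0,0,0.06],[0,0,0,0,0,0,0.06]]]'
python3 - <<'E'
from est import *
s=shot('wrist','w4.png');o=s['o'];R=Ro.from_rotvec(o['orientation']).as_matrix();print(o['tcp_pos'],np.arctan2(R[1,0],R[0,0]),R[:,2])
m=r.masks_of('fork_tool','wrist')
P,im=tool(s,m[0]['pixels']);h=P[:,2]>.056;c,d,a,lo,hi=fitline(P[h]);print(c,a,np.median(P[h,2]))
n=np.array([-d[1],d[0]]);print('lateral of tcp wrt line',(o['tcp_pos'][:2]-c)@n)
E
```

```text
clock: 5.85
tcp_pos: [0.6226, -0.1485, 0.1236]
orientation: [-3.127, 0.302, -0.003]
contact_force: [0.4, 0.3, 0.4]
grip_width: 0.0598
[ 0.62264815 -0.14851241  0.12358164] -0.1926638233740183 [ 2.10435535e-03 -1.37191467e-04 -9.99997776e-01]
[ 0.62704042 -0.1492455 ] -0.1911022661915969 0.05969708318993766
lateral of tcp wrt line -0.00011453065031007984
```

```bash
python3 -m handwheel '[[[-0.002,0,-0.0100,0,0.002,0,0.06],[0,0,-0.0086,0,0,0,0.06],[0,0,0,0,0,0,0.06],[0,0,0,0,0,0,0.04],[0,0,0,0,0,0,0.01],[0,0,0,0,0,0,0.01],[0,0,0,0,0,0,0.01],[0,0,0,0,0,0,0.01],[0,0,0,0,0,0,0.01]]]' 110
python3 - <<'E'
from est import *
o=r.get_obs();R=Ro.from_rotvec(o['orientation']).as_matrix();print(o['tcp_pos'],np.arctan2(R[1,0],R[0,0]),R[:,2],o['contact_force'],o['grip_width'])
E
```

```text
clock: 6.7
tcp_pos: [0.6206, -0.1483, 0.1048]
orientation: [3.127, -0.302, 0.0]
contact_force: [-1.6, 0.7, 4.6]
grip_width: 0.0182
[ 0.62061559 -0.14827312  0.10482479] -0.19229202607988422 [ 2.98085815e-04 -1.41464561e-04 -9.99999946e-01] [-1.6028323   0.66970732  4.62043728] 0.018216371831278395
```

```bash
python3 -m handwheel '[[[0,0,0.015,0,0,0,0.01],[0,0,0.030,0,0,0,0.01],[0,0,0.040,0,0,0,0.01],[0,0,0.040,0,0,0,0.01],[0,0,0.005,0,0,0,0.01],[0,0,0,0,0,0,0.01],[0,0,0,0,0,0,0.01]]]'
python3 - <<'E'
from est import *
o=r.get_obs();R=Ro.from_rotvec(o['orientation']).as_matrix();print(o['tcp_pos'],np.arctan2(R[1,0],R[0,0]),R[:,2],o['contact_force'],o['moment'],o['grip_width'])
s=shot('wrist','w5.png');t=shot('top','t5.png');d=shot('side','s5.png')
print(pts(t,[[0,0]]))
for n,q in(('wrist',s),('top',t),('side',d)):
  m=r.masks_of('fork_tool',n)
  if m:
    vu=np.argwhere(m[0]['pixels']);P=pts(q,vu[:,::-1]);np.save('p5_%s.npy'%n,P);k=(P[:,2]>.14)&(P[:,2]<.19);print(n,m[0]['p'],len(P),k.sum())
cv2.imwrite('pics/t5z.png',cv2.resize(t['im'][150:300,340:460,::-1],None,fx=4,fy=4));cv2.imwrite('pics/s5z.png',cv2.resize(d['im'][100:280,300:460,::-1],None,fx=3.3,fy=3.3))
E
```

```text
clock: 7.28
tcp_pos: [0.6198, -0.1482, 0.2338]
orientation: [3.127, -0.302, -0.002]
contact_force: [-1.3, 0.4, -1.5]
grip_width: 0.0183
[ 0.61982436 -0.14820191  0.23379664] -0.19227928772887906 [-1.05152968e-03 -2.02266217e-05 -9.99999447e-01] [-1.28993975  0.39773428 -1.52820678] [-0.0004892   0.02043894 -0.02439021] 0.01833258008006147
[[ 1.95054229  1.59704996 -0.74847578]]
wrist 0.76 26615 26010
top 0.59 320 284
side 0.57 528 499
```

View pics/w5.png

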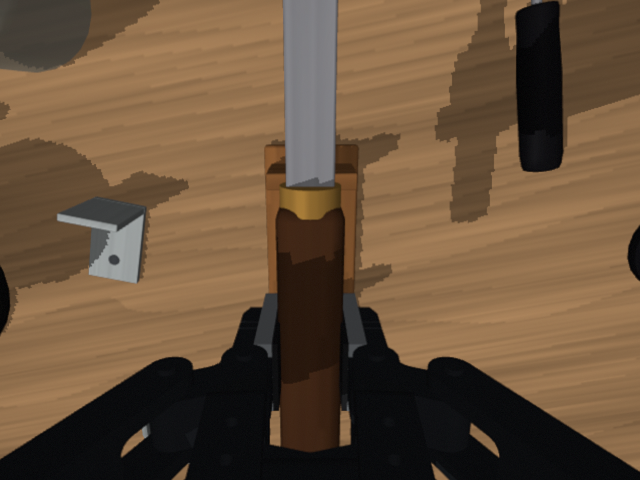

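View pics/t5z.png

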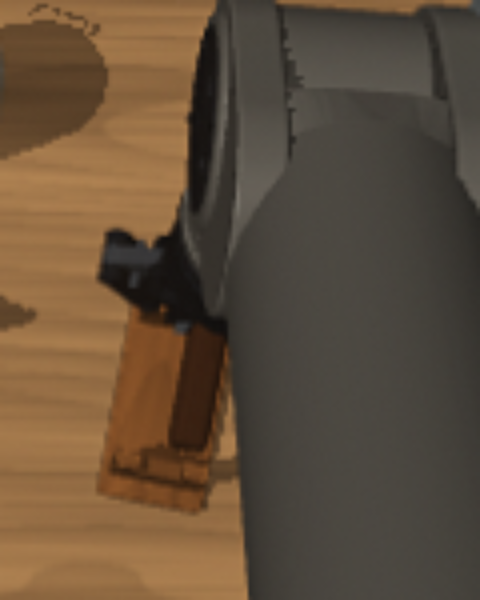

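View pics/s5z.png

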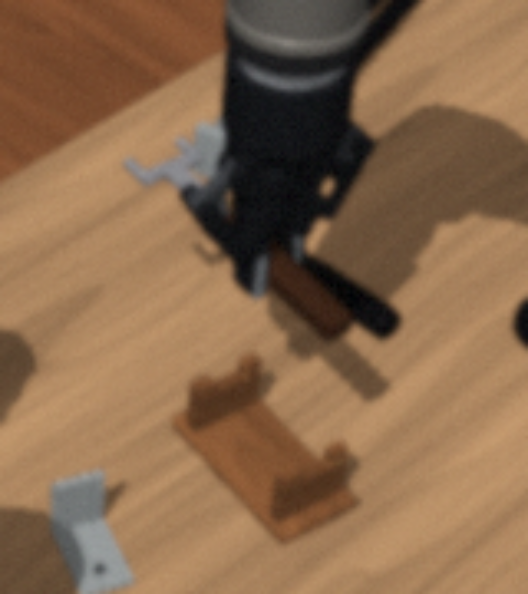

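The tool is lifted out and straight in the grip (blade at columns 285 to 337, handle at 275 to 345). Next I'll measure its pose in the TCP frame from the depth.

```bash
cat > grip.py <<'E'
from est import *
def toolpose(s,m):
    vu=np.argwhere(cv2.erode(m.astype(np.uint8),np.ones((5,5)))>0)
    P=pts(s,vu[:,::-1]);o=s['o'];R=Ro.from_rotvec(o['orientation']).as_matrix();Q=(P-o['tcp_pos'])@R
    im=s['im'][vu[:,0],vu[:,1]].astype(int)
    steel=(im[:,2]>im[:,0]-8)&(im.sum(1)>200)&(Q[:,0]>.05)&(abs(Q[:,2]-.054)<.02)
    wood=(im[:,0]>im[:,2]+15)&(abs(Q[:,2]-.05)<.012)&(Q[:,0]<.06)&(Q[:,0]>.015)
    for nme,k in(('blade',steel),('wood',wood)):
        q=Q[k];
        if len(q)<30: print(nme,len(q));continue
        A=np.c_[q[:,0]-q[:,0].mean(),np.ones(len(q))];c,_,_,_=np.linalg.lstsq(A,q[:,2],rcond=None)
        bx=np.arange(q[:,0].min(),q[:,0].max(),.004);ys=[(q[(q[:,0]>=b)&(q[:,0]<b+.004)][:,1]) for b in bx];
        mid=[(np.percentile(y,1)+np.percentile(y,99))/2 for y in ys if len(y)>20];xs=[b+.002 for b,y in zip(bx,ys) if len(y)>20]
        print(nme,len(q),'x',q[:,0].min().round(4),q[:,0].max().round(4),'z@mean',c[1].round(4),'zslope',c[0].round(4),'mid y fit',np.polyfit(xs,mid,1).round(4))
E
python3 - <<'E'
from grip import *
s=shot('wrist');m=r.masks_of('fork_tool','wrist');toolpose(s,m[0]['pixels'])
E
```

```text
blade 8861 x 0.0531 0.1009 z@mean 0.0514 zslope -0.0009 mid y fit [-0.0012 -0.0011]
wood 8112 x 0.015 0.0536 z@mean 0.0454 zslope 0.0353 mid y fit [ 0.0017 -0.0013]
```

Tool axis is 53.9 mm below the TCP, 1.1 mm to the left, with no pitch. I'll move to the start of the push line, raised and set back first.

```bash
python3 -m handwheel '[[[-0.030,0.010,0.007,0,0,-0.003,0.01],[-0.035,0.010,0.007,0,0,-0.003,0.01],[-0.035,0.010,0.006,0,0,-0.003,0.01],[-0.035,0.010,0,0,0,-0.003,0.01],[-0.007,0.036,0,0,0,-0.003,0.01],[-0.007,0.036,0,0,0,-0.003,0.01],[-0.007,0.036,0,0,0,-0.003,0.01],[-0.007,0.036,0,0,0,-0.003,0.01],[-0.007,0.036,0,0,0,-0.003,0.01],[0,0.036,0,0,0,-0.001,0.01]]]'
python3 -m handwheel '[[[0,0.036,0,0,0,0,0.01],[0,0.030,0,0,0,0,0.01],[0,0.018,0,0,0,0,0.01],[0,0,0,0,0,0,0.01],[0,0,0,0,0,0,0.01]]]'
cat > st.py <<'E'
from h import *
def st(lat=-.0011,L=.115):
    o=r.get_obs();R=Ro.from_rotvec(o['orientation']).as_matrix();A=np.array([.619,.1527,.1683]);y=-.22
    d=np.array([np.cos(y),np.sin(y),0]);n=np.array([-d[1],d[0],0]);f=o['contact_force']
    ax=np.array(o['tcp_pos'])+R@[L,lat,.0539]
    print('t %.2f'%o['clock'],'tcp',o['tcp_pos'].round(4),'root rel: along %.2f left %.2f clear %.2f mm'%((ax-A)@d*1e3,(ax-A)@n*1e3,(ax-A)[2]*1e3-2.5),
     'yaw %.3f zt'%np.arctan2(R[1,0],R[0,0]),R[:2,2].round(4),'F along %.1f left %.1f up %.1f'%(f@d,f@n,f[2]),'M',np.round(o['moment'],2),'w %.4f'%o['grip_width'])
if __name__=='__main__': st()
E
python3 st.py
```

```text
clock: 8.52
tcp_pos: [0.4487, 0.1092, 0.2543]
orientation: [3.122, -0.345, -0.001]
contact_force: [0.2, 0.3, -1.4]
grip_width: 0.0179
clock: 8.93
tcp_pos: [0.4501, 0.1928, 0.2542]
orientation: [-3.123, 0.341, 0.001]
contact_force: [0.2, -0.7, -1.5]
grip_width: 0.0184
t 8.93 tcp [0.4501 0.1928 0.2542] root rel: along -58.63 left 3.62 clear 29.41 mm yaw -0.218 zt [-0.0007  0.0002] F along 0.3 left -0.7 up -1.5 M [-0.01  0.01 -0.01] w 0.0184
```

```bash
python3 -m handwheel '[[[-0.004,0.000,-0.015,0,0,-0.002,0.01],[0,0,-0.0095,0,0,0,0.01],[0,0,0,0,0,0,0.01],[0,0,0,0,0,0,0.01]]]'
python3 - <<'E'
from st import *
st()
s=shot('side');t=shot('top');w=shot('wrist','w6.png')
cv2.imwrite('pics/s6.png',cv2.resize(s['im'][200:350,190:390,::-1],None,fx=4,fy=4,interpolation=cv2.INTER_CUBIC));cv2.imwrite('pics/t6.png',cv2.resize(t['im'][180:300,190:350,::-1],None,fx=5,fy=5,interpolation=cv2.INTER_CUBIC))
m=r.masks_of('fork_tool','side')
k=m[0];vu=np.argwhere(k['pixels']);P=pts(s,vu[:,::-1]);print(k['p'],len(P),k['at'])
E
```

```text
clock: 9.27
tcp_pos: [0.4462, 0.1905, 0.2293]
orientation: [3.121, -0.35, -0.003]
contact_force: [0.2, -0.4, -1.3]
grip_width: 0.0185
t 9.27 tcp [0.4462 0.1905 0.2293] root rel: along -61.99 left -0.21 clear 4.35 mm yaw -0.224 zt [-0.0021 -0.0011] F along 0.3 left -0.4 up -1.3 M [0.   0.02 0.  ] w 0.0185
0.6 791 [324.7, 337.8]
```

View pics/s6.png

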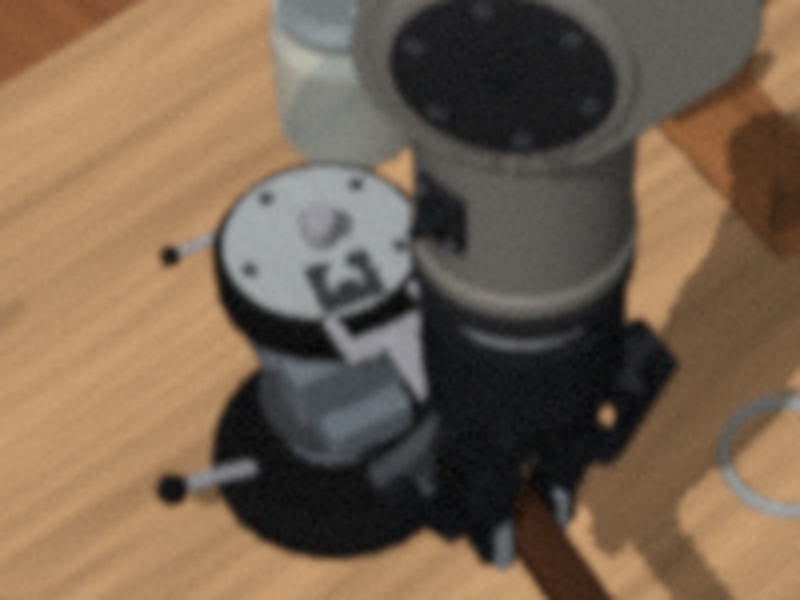

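View pics/t6.png

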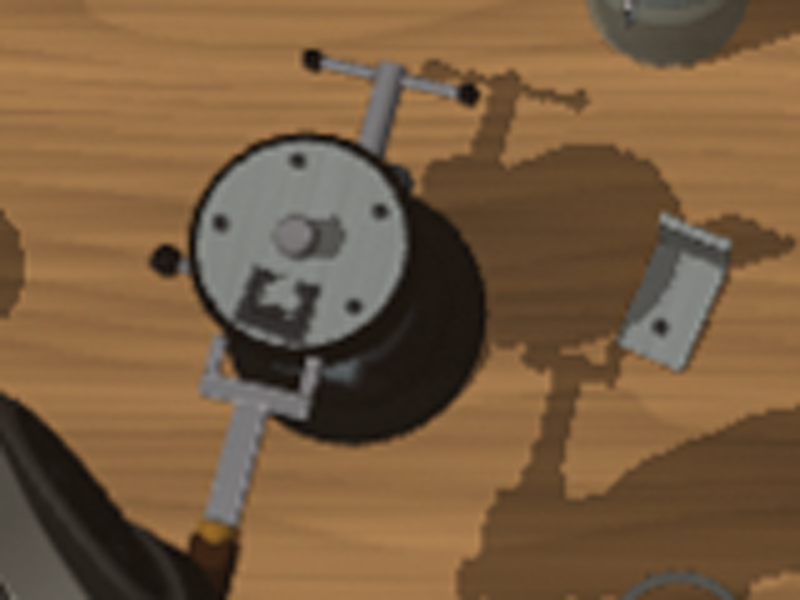

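View pics/w6.png

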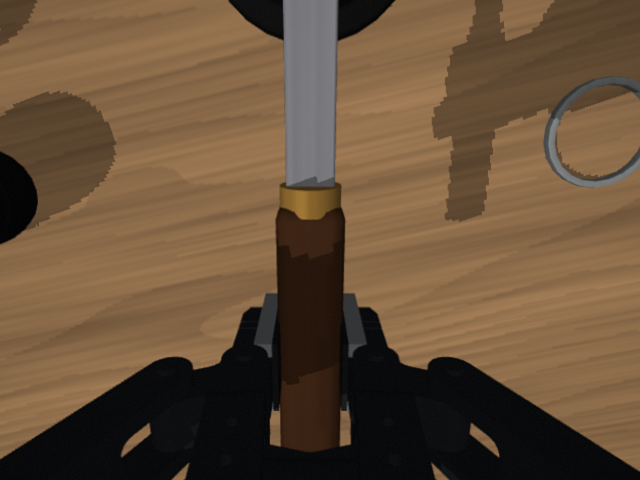

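The top view shows the fork's tine tips at zoomed (218,340) and (315,360), with the clip's back from (238,328) to (305,346) ahead of it. I'll check their alignment from this single camera.

```bash
cat > tv.py <<'E'
from h import *
c,f=cam('top');R,t=pose('top',c,None);s=dict(c=c,f=f,R=R,t=t)
y=-.22;d=np.array([np.cos(y),np.sin(y)]);n=np.array([-d[1],d[0]])
def Z(q,z,ox=190,oy=180,k=5.): return onz(s,(np.atleast_2d(q)+.5)/k-.5+[ox,oy],z)[:,:2]
def rel(X,A): return np.c_[(X-A)@d,(X-A)@n]*1e3
E
python3 - <<'E'
from tv import *
A=Z([[294,236]],.1863)[0];print('head',A)
# wheel circle: top image left 190,right 408, top 134, bottom 352 -> center
W=Z([[190,243],[408,243],[299,134],[299,352]],.168);print('wheel',(W[0]+W[1])/2,(W[2]+W[3])/2,np.linalg.norm(W[0]-W[1]))
A=np.array([(W[2]+W[3])[0]/2,(W[0]+W[1])[1]/2])
print('clip back l,r',rel(Z([[238,328],[305,346]],.1733),A))
print('clip front l,r',rel(Z([[255,267],[319,284]],.1733),A))
print('tine tips outer',rel(Z([[217,338],[320,360]],.1777),A),'root inner',rel(Z([[226,382],[300,398]],.1777),A),'cross rear',rel(Z([[202,392],[308,416]],.1777),A))
E
```

```text
head [0.61657247 0.15020552]
wheel [0.61754314 0.15120582] [0.617963   0.15113789] 0.09286913997330748
clip back l,r [[-42.32706519  14.34187465]
 [-43.26157366 -15.08766224]]
clip front l,r [[-15.51222085  14.15303215]
 [-16.39488662 -14.06880168]]
tine tips outer [[-48.99566554  20.80911045]
 [-48.09247221 -23.56447851]] root inner [[-66.0323757   12.27121762]
 [-65.42134152 -19.52470648]] cross rear [[-72.38996685  20.94100697]
 [-71.92829788 -24.68838991]]
```

Run:
```python
from h import *
z=np.load('w2.npz');c,f=cam('wrist');s=dict(c=c,f=f,R=z['R'],t=z['t'],d=z['d'])
vu=np.argwhere(z['clip']);P=pts(s,vu[:,::-1]);k=(P[:,2]>.1705)&(P[:,2]<.177);print(k.sum(),len(P),np.median(P[k,2]))
print('rect wrist',cv2.minAreaRect((P[k,:2]*1e3).astype(np.float32)))
q=onz(s,vu[:,::-1],.1733);print('rect mask@z',cv2.minAreaRect((q[:,:2]*1e3).astype(np.float32)))
D=z['d'];vu=np.argwhere(D>0);P=pts(s,vu[:,::-1]);k=(abs(P[:,0]-.595)<.035)&(abs(P[:,1]-.16)<.03)&(P[:,2]>.171)&(P[:,2]<.177)&(np.hypot(P[:,0]-.619,P[:,1]-.1527)>.012)
m=np.zeros((480,640),np.uint8);m[vu[k][:,0],vu[k][:,1]]=255;cv2.imwrite('pics/m.png',cv2.resize(m[150:260,190:350],None,fx=4,fy=4))
m2=cv2.morphologyEx(m,cv2.MORPH_OPEN,np.ones((3,3)));v2=np.argwhere(m2>0);p=pts(s,v2[:,::-1]);print('rect depth',cv2.minAreaRect((p[:,:2]*1e3).astype(np.float32)))
# tyre circle from gradient: depth edge
k=(P[:,2]>.16)&(P[:,2]<.176)&(np.hypot(P[:,0]-.619,P[:,1]-.1527)<.07)
m=np.zeros((480,640),np.uint8);m[vu[k][:,0],vu[k][:,1]]=255;cs=max(cv2.findContours(m,0,2)[0],key=cv2.contourArea)[:,0];print(cs.min(0),cs.max(0));C=onz(s,cs,.168);print(cv2.fitEllipse((C[:,:2]*1e3).astype(np.float32)))
t=shot('top');m=r.masks_of('clip','top')
for k in m: 
    vu=np.argwhere(k['pixels']);q=onz(t,vu[:,::-1],.1733);print(k['p'],k['at'],len(vu),cv2.minAreaRect((q[:,:2]*1e3).astype(np.float32)))
vu=np.argwhere(t['d'][200:260,215:290]>0)+[200,215];P=pts(t,vu[:,::-1]);k=(P[:,2]>.16)&(P[:,2]<.18);C=P[k];print('top face',np.median(C[:,2]),cv2.minEnclosingCircle((C[:,:2]*1e3).astype(np.float32)))
```

```text
1888 1977 0.17295048757378412
rect wrist ((592.324951171875, 161.96961975097656), (28.72484588623047, 25.265277862548828), 70.97055053710938)
rect mask@z ((593.0079956054688, 161.91099548339844), (28.815027236938477, 25.365835189819336), 72.12740325927734)
rect depth ((592.2445068359375, 162.01512145996094), (28.72447967529297, 25.374263763427734), 71.1934814453125)
[170  51] [374 256]
((619.7232666015625, 152.18588256835938), (96.37352752685547, 96.56654357910156), 15.58981704711914)
0.42 [242.3, 242.7] 64 ((584.639892578125, 159.4332275390625), (17.02696990966797, 27.492048263549805), 0.5755078196525574)
0.21 [487.7, 275.3] 628 ((523.96142578125, -347.30120849609375), (55.99669647216797, 57.03191375732422), 0.42767050862312317)
top face 0.16772148803708153 ((604.5870971679688, 156.171875), 62.98086166381836)
```

View pics/m.png

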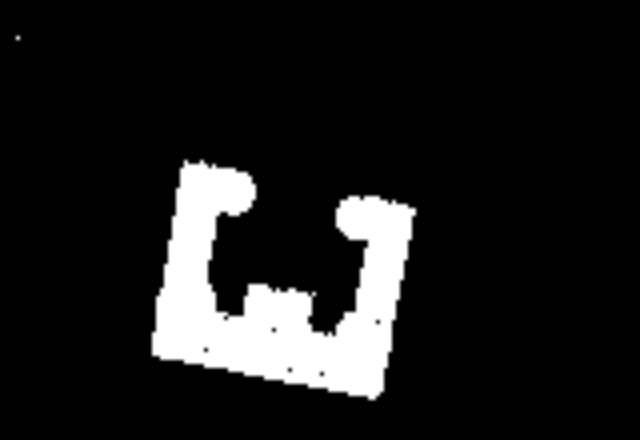

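The wrist depth mask gives a clip of 28.7 x 25.3 mm with yaw -0.33, about 2 to 4 mm left of the fork line. I'll shift the fork left, lower it and close up.

```bash
python3 -m handwheel '[[[0.0007,0.0030,-0.0012,0.001,-0.002,0.004,0.01],[0,0,-0.001,0,0,0,0.01],[0,0,0,0,0,0,0.01],[0.006,-0.0013,0,0,0,0,0.01],[0.006,-0.0013,0,0,0,0,0.01],[0,0,0,0,0,0,0.01],[0,0,0,0,0,0,0.01]]]'
python3 - <<'E'
from st import *
st()
t=shot('top')
cv2.imwrite('pics/t7.png',cv2.resize(t['im'][210:285,215:295,::-1],None,fx=8,fy=8,interpolation=cv2.INTER_CUBIC))
s=shot('side')
cv2.imwrite('pics/s7.png',cv2.resize(s['im'][230:310,230:310,::-1],None,fx=7,fy=7,interpolation=cv2.INTER_CUBIC))
E
```

```text
clock: 10.15
tcp_pos: [0.4596, 0.192, 0.2276]
orientation: [-3.121, 0.343, -0.002]
contact_force: [0.1, -0.4, -1.9]
grip_width: 0.0181
t 10.15 tcp [0.4596 0.192  0.2276] root rel: along -49.04 left 4.79 clear 3.01 mm yaw -0.219 zt [0.0016 0.0011] F along 0.2 left -0.4 up -1.9 M [-0.01  0.07 -0.04] w 0.0181
```

View pics/t7.png

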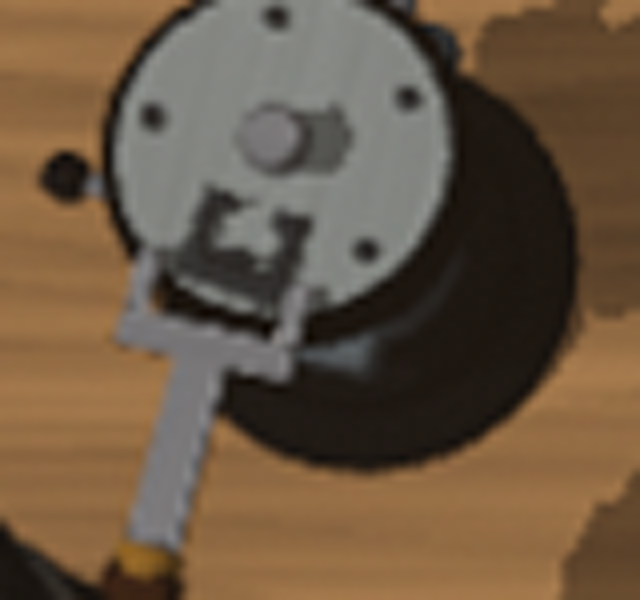

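View pics/s7.png

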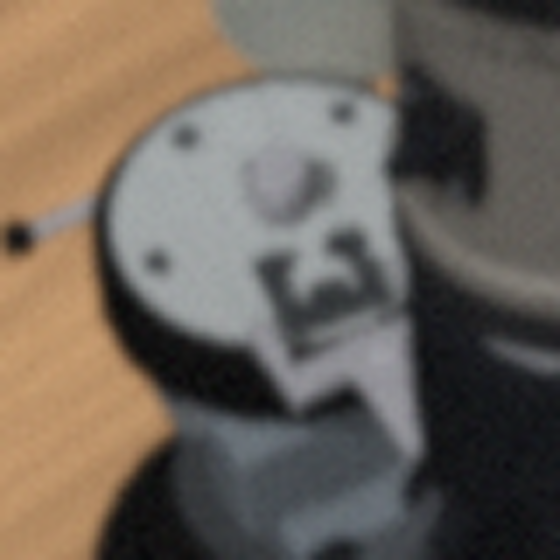

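The fork is now slightly too far left: its right tine at (293,300) nearly meets the clip's corner at (278,300). I'll shift it right, lower it and recheck.

```bash
python3 -m handwheel '[[[-0.0004,-0.0018,-0.0008,-0.001,0.001,0,0.01],[0,0,0,0,0,0,0.01],[0,0,0,0,0,0,0.01],[0,0,0,0,0,0,0.01]]]'; python3 st.py
python3 -m handwheel '[[[0.0029,-0.0007,0,0,0,0,0.01],[0.0029,-0.0007,0,0,0,0,0.01],[0,0,0,0,0,0,0.01],[0,0,0,0,0,0,0.01],[0,0,0,0,0,0,0.01]]]'
python3 - <<'E'
from st import *
st()
t=shot('top')
cv2.imwrite('pics/t8.png',cv2.resize(t['im'][210:285,215:295,::-1],None,fx=8,fy=8,interpolation=cv2.INTER_CUBIC))
E
```

```text
clock: 10.58
tcp_pos: [0.4585, 0.1904, 0.2268]
orientation: [-3.123, 0.342, -0.001]
contact_force: [-0.1, -0.4, -1.7]
grip_width: 0.018
t 10.58 tcp [0.4585 0.1904 0.2268] root rel: along -49.81 left 3.07 clear 2.16 mm yaw -0.218 zt [ 0.0005 -0.    ] F along 0.0 left -0.4 up -1.7 M [-0.04  0.06  0.  ] w 0.0180
clock: 11.0
tcp_pos: [0.4644, 0.189, 0.2268]
orientation: [-3.123, 0.342, -0.001]
contact_force: [0.0, 0.2, -1.0]
grip_width: 0.0183
t 11.00 tcp [0.4644 0.189  0.2268] root rel: along -43.73 left 2.98 clear 2.11 mm yaw -0.218 zt [0.0003 0.    ] F along -0.0 left 0.2 up -1.0 M [0.   0.06 0.04] w 0.0183
```

View pics/t8.png

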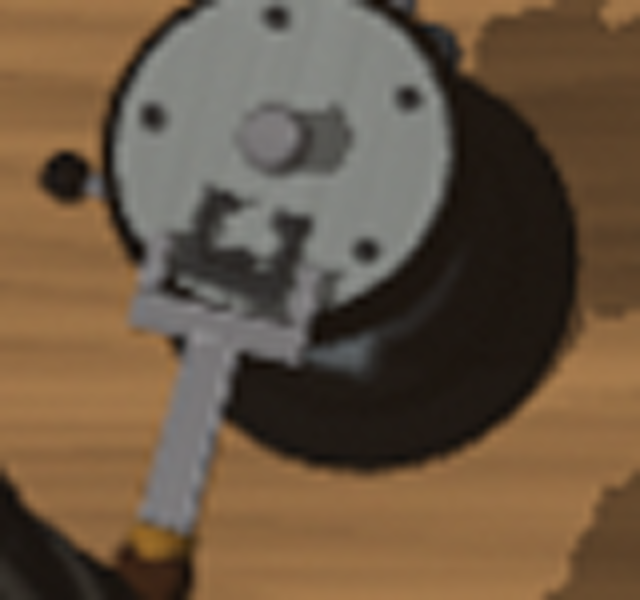

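The clip's back is now between the tines. I'll advance slowly to just short of the point where resistance begins.

```bash
python3 -m handwheel '[[[0.002,-0.00045,0,0,0,0,0.01],[0.002,-0.00045,0,0,0,0,0.01],[0.002,-0.00045,0,0,0,0,0.01],[0.002,-0.00045,0,0,0,0,0.01],[0.002,-0.00045,0,0,0,0,0.01],[0.001,-0.0002,0,0,0,0,0.01],[0,0,0,0,0,0,0.01],[0,0,0,0,0,0,0.01]]]'
python3 - <<'E'
from st import *
st()
t=shot('top')
cv2.imwrite('pics/t9.png',cv2.resize(t['im'][210:285,215:295,::-1],None,fx=8,fy=8,interpolation=cv2.INTER_CUBIC))
E
```

```text
clock: 11.72
tcp_pos: [0.4754, 0.1865, 0.2268]
orientation: [-3.123, 0.342, -0.001]
contact_force: [0.1, -0.3, -1.3]
grip_width: 0.0181
t 11.72 tcp [0.4754 0.1865 0.2268] root rel: along -32.46 left 2.98 clear 2.10 mm yaw -0.218 zt [0.0004 0.    ] F along 0.2 left -0.3 up -1.3 M [ 0.05 -0.01  0.01] w 0.0181
```

View pics/t9.png

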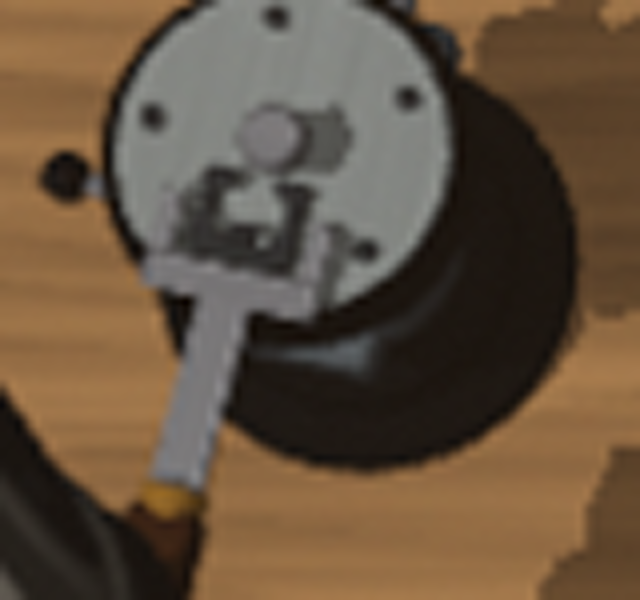

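The clip is now flush with the fork but about 3 mm left of the axle line. I'll nudge it right with the left tine.

```bash
python3 -m handwheel '[[[-0.0003,-0.0015,0,0,0,0,0.01],[-0.0003,-0.0015,0,0,0,0,0.01],[-0.0003,-0.0015,0,0,0,0,0.01],[-0.0003,-0.0015,0,0,0,0,0.01],[0,0,0,0,0,0,0.01],[0,0,0,0,0,0,0.01]]]'
python3 - <<'E'
from st import *
st()
t=shot('top')
cv2.imwrite('pics/t10.png',cv2.resize(t['im'][210:285,215:295,::-1],None,fx=8,fy=8,interpolation=cv2.INTER_CUBIC))
E
```

```text
clock: 12.27
tcp_pos: [0.4742, 0.1804, 0.2268]
orientation: [3.123, -0.342, 0.001]
contact_force: [0.1, -0.1, -1.6]
grip_width: 0.0179
t 12.27 tcp [0.4742 0.1804 0.2268] root rel: along -32.32 left -3.32 clear 2.18 mm yaw -0.218 zt [ 0.0005 -0.0001] F along 0.1 left -0.0 up -1.6 M [ 0.05  0.08 -0.01] w 0.0179
```

View pics/t10.png

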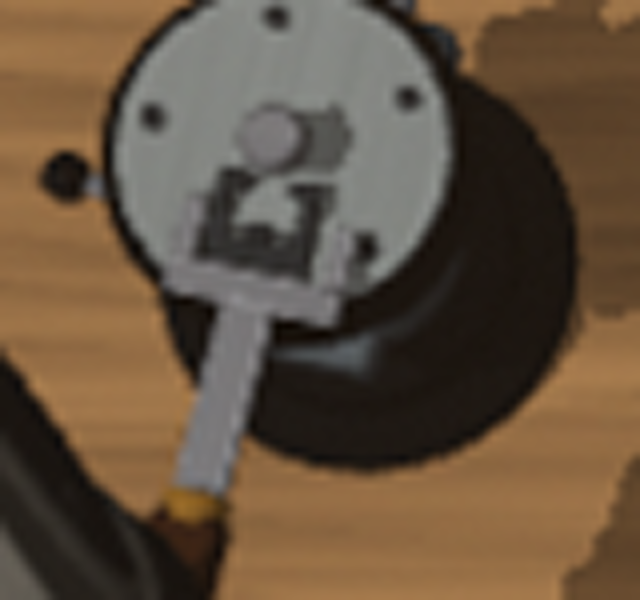

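```bash
cat > clipseg.py <<'E'
from tv import *
def seg(t,fn=None):
    g=cv2.GaussianBlur(t['im'],(0,0),.5).astype(int).sum(2)/3
    up=cv2.resize(t['im'],None,fx=8,fy=8,interpolation=cv2.INTER_CUBIC).astype(int)
    sub=up[210*8:285*8,215*8:295*8].sum(2)/3
    vv,uu=np.mgrid[0:sub.shape[0],0:sub.shape[1]];q=np.stack([uu,vv],-1).reshape(-1,2)
    def R(z,A=np.array([.619,.1527])): return rel(Z(q,z,215,210,8.),A).reshape(sub.shape+(2,))
    return sub,R
E
python3 - <<'E'
from clipseg import *
t=shot('top');sub,R=seg(t)
# head disc: find bright head at z .1863
P=R(.1733)
# rectify into push frame image 0.25mm/px, x along up
def warp(z):
    P=R(z); 
    gx,gy=np.meshgrid(np.arange(30,-30,-.1),np.arange(20,-55,-.1)) # left, along
    from scipy.interpolate import griddata
    return griddata(P[::3,::3].reshape(-1,2),sub[::3,::3].reshape(-1),(gy,gx))
w=warp(.1733);np.save('warp.npy',w);w=np.nan_to_num(w).clip(0,255).astype(np.uint8)
w=cv2.cvtColor(w,8)
for l in range(-25,30,5): cv2.line(w,((30-l)*10,0),((30-l)*10,8 if l else 750),(0,0,255),1)
for a in range(15,-55,-5): cv2.line(w,(0,(20-a)*10),(8 if a else 600,(20-a)*10),(0,0,255),1)
cv2.imwrite('pics/w10.png',cv2.resize(w,None,fx=.8,fy=.8))
w2=warp(.1863);cv2.imwrite('pics/w10h.png',cv2.resize(np.nan_to_num(w2).clip(0,255).astype(np.uint8)[50:350],None,fx=.8,fy=.8))
E
```

```text
(no output)
```

View pics/w10.png

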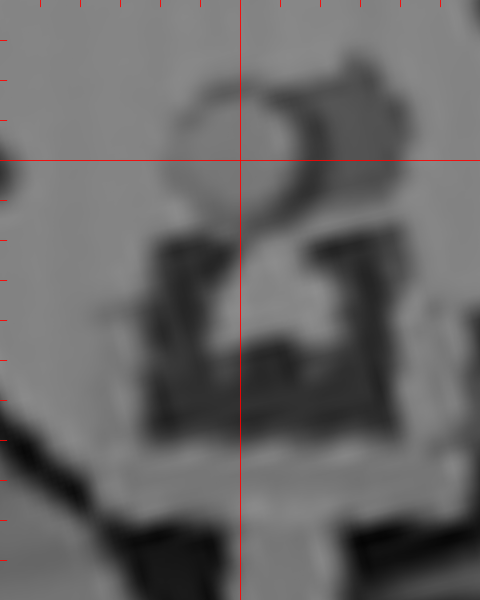

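View pics/w10h.png

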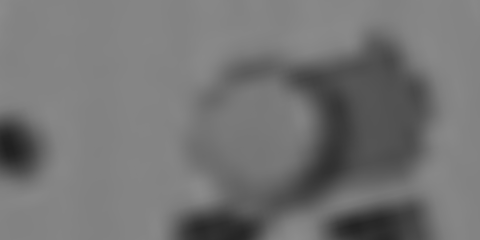

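Relative to the axle head, the clip is within about 1 mm of centre, so I'll re-centre the fork and push.

```bash
python3 -m handwheel '[[[0.0003,0.0015,0,0,0,0,0.01],[0.0003,0.0013,0,0,0,0,0.01],[0.001,-0.0002,0,0,0,0,0.01],[0.001,-0.0002,0,0,0,0,0.01],[0.001,-0.0002,0,0,0,0,0.01],[0,0,0,0,0,0,0.01],[0,0,0,0,0,0,0.01]]]';python3 st.py
python3 -m handwheel '[[[0.001,-0.0002,0,0,0,0,0.01],[0,0,0,0,0,0,0.01]]]';python3 st.py
python3 -m handwheel '[[[0.001,-0.0002,0,0,0,0,0.01],[0,0,0,0,0,0,0.01]]]';python3 st.py
```

```text
clock: 12.95
tcp_pos: [0.4779, 0.1827, 0.2268]
orientation: [-3.123, 0.342, -0.001]
contact_force: [0.8, -0.0, -1.8]
grip_width: 0.0182
t 12.95 tcp [0.4779 0.1827 0.2268] root rel: along -29.19 left -0.26 clear 2.16 mm yaw -0.218 zt [0.0005 0.    ] F along 0.8 left 0.2 up -1.8 M [0.02 0.07 0.02] w 0.0182
clock: 13.12
tcp_pos: [0.479, 0.1825, 0.2268]
orientation: [-3.123, 0.342, -0.001]
contact_force: [0.1, -0.2, -2.1]
grip_width: 0.0181
t 13.12 tcp [0.479  0.1825 0.2268] root rel: along -28.13 left -0.23 clear 2.19 mm yaw -0.218 zt [ 0.0006 -0.    ] F along 0.1 left -0.2 up -2.1 M [-0.03 -0.02 -0.03] w 0.0181
clock: 13.28
tcp_pos: [0.48, 0.1823, 0.2268]
orientation: [-3.123, 0.342, -0.001]
contact_force: [0.8, -0.1, -1.8]
grip_width: 0.018
t 13.28 tcp [0.48   0.1823 0.2268] root rel: along -27.07 left -0.19 clear 2.19 mm yaw -0.218 zt [0.0006 0.    ] F along 0.8 left 0.1 up -1.8 M [ 0.    0.04 -0.08] w 0.0180
```

```bash
for i in 1; do python3 -m handwheel '[[[0.001,-0.0002,0,0,0,0,0.01],[0,0,0,0,0,0,0.01]]]' >/dev/null;python3 st.py; done
python3 -m handwheel '[[[0.001,-0.0002,0,0,0,0,0.01],[0,0,0,0,0,0,0.01]]]'>/dev/null;python3 st.py
python3 -m handwheel '[[[0.001,-0.0002,0,0,0,0,0.01],[0,0,0,0,0,0,0.01]]]'>/dev/null;python3 st.py
```

```text
t 13.45 tcp [0.4809 0.1821 0.2268] root rel: along -26.16 left -0.11 clear 2.16 mm yaw -0.218 zt [0.0005 0.    ] F along -0.9 left 0.4 up -1.9 M [0.03 0.08 0.04] w 0.0179
t 13.62 tcp [0.4818 0.1821 0.2268] root rel: along -25.29 left 0.05 clear 2.13 mm yaw -0.218 zt [0.0003 0.0001] F along -0.9 left 0.6 up -1.6 M [0.07 0.18 0.02] w 0.0182
t 13.78 tcp [0.4826 0.182  0.2267] root rel: along -24.56 left 0.16 clear 2.00 mm yaw -0.218 zt [-0.0002  0.0001] F along -2.4 left 0.4 up -1.9 M [0.24 0.39 0.08] w 0.0179
```

```bash
python3 -m handwheel '[[[0.001,-0.0002,0,0,0,0,0.01],[0,0,0,0,0,0,0.01]]]'>/dev/null;python3 st.py
python3 -m handwheel '[[[0.001,-0.0002,0,0,0,0,0.01],[0,0,0,0,0,0,0.01]]]'>/dev/null;python3 st.py
python3 -m handwheel '[[[0.001,-0.0002,0,0,0,0,0.01],[0,0,0,0,0,0,0.01]]]'>/dev/null;python3 st.py
python3 - <<'E'
from st import *
t=shot('top');cv2.imwrite('pics/t11.png',cv2.resize(t['im'][210:285,215:295,::-1],None,fx=8,fy=8,interpolation=cv2.INTER_CUBIC))
E
```

```text
t 13.95 tcp [0.4834 0.1819 0.2267] root rel: along -23.72 left 0.23 clear 1.94 mm yaw -0.218 zt [-0.0004  0.0001] F along -3.0 left 1.0 up -0.5 M [0.38 0.69 0.15] w 0.0183
t 14.12 tcp [0.4842 0.1817 0.2267] root rel: along -22.99 left 0.30 clear 1.86 mm yaw -0.217 zt [-0.0009  0.0001] F along -6.3 left 0.7 up -0.1 M [0.43 0.92 0.14] w 0.0185
t 14.28 tcp [0.4848 0.1816 0.2266] root rel: along -22.31 left 0.29 clear 1.71 mm yaw -0.217 zt [-0.0015 -0.0001] F along -6.4 left 0.4 up 1.3 M [0.38 1.07 0.16] w 0.0182
```

View pics/t11.png

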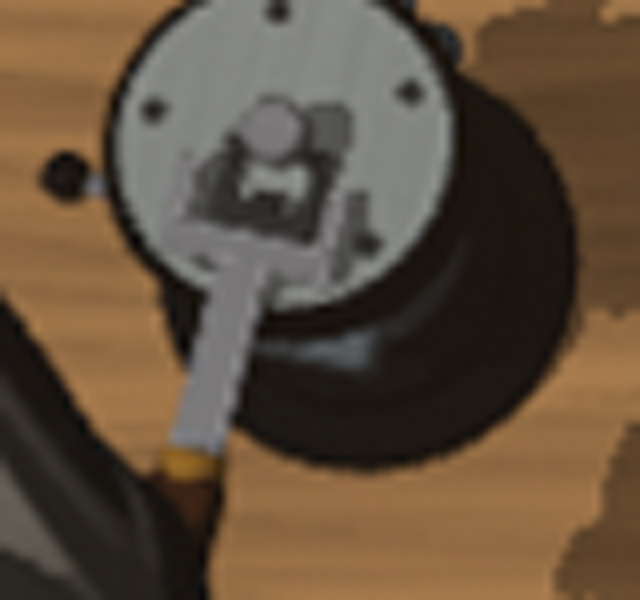

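Force is rising as expected (about 6.5 N), and the jaws are at the axle. The upward force suggests the nose is dipping, so I'll lift and pitch it up slightly while pushing on.

```bash
python3 -m handwheel '[[[0.0005,-0.0001,0.0006,-0.0017,-0.0078,0,0.01],[0,0,0,0,0,0,0.01]]]'>/dev/null;python3 st.py
python3 -m handwheel '[[[0.001,-0.0002,0,0,0,0,0.01],[0,0,0,0,0,0,0.01]]]'>/dev/null;python3 st.py
python3 -m handwheel '[[[0.001,-0.0002,0,0,0,0,0.01],[0,0,0,0,0,0,0.01]]]'>/dev/null;python3 st.py
```

```text
t 14.50 tcp [0.4847 0.1815 0.2269] root rel: along -22.02 left 0.21 clear 2.84 mm yaw -0.217 zt [ 0.0054 -0.0021] F along -6.8 left 1.3 up -1.1 M [0.48 1.32 0.16] w 0.0183
t 14.67 tcp [0.4853 0.1814 0.2266] root rel: along -21.49 left 0.22 clear 2.44 mm yaw -0.217 zt [ 0.0041 -0.0022] F along -8.7 left 0.2 up -0.9 M [0.57 1.63 0.17] w 0.0186
t 14.83 tcp [0.4863 0.1811 0.2266] root rel: along -20.48 left 0.19 clear 2.41 mm yaw -0.217 zt [ 0.004  -0.0023] F along -7.9 left -0.1 up -1.4 M [0.55 1.51 0.2 ] w 0.0181
```

```bash
python3 -m handwheel '[[[0.001,-0.0002,0,0,0,0,0.01],[0,0,0,0,0,0,0.01]]]'>/dev/null;python3 st.py
python3 -m handwheel '[[[0.001,-0.0002,0,0,0,0,0.01],[0,0,0,0,0,0,0.01]]]'>/dev/null;python3 st.py
python3 -m handwheel '[[[0.0007,-0.0002,0,0,0,0,0.01],[0,0,0,0,0,0,0.01]]]'>/dev/null;python3 st.py
```

```text
t 15.00 tcp [0.4878 0.1808 0.2267] root rel: along -18.84 left 0.23 clear 2.68 mm yaw -0.217 zt [ 0.0052 -0.0021] F along -4.8 left 1.4 up -1.2 M [0.43 1.   0.17] w 0.0181
t 15.17 tcp [0.4906 0.1801 0.2273] root rel: along -15.80 left 0.01 clear 3.65 mm yaw -0.218 zt [ 0.0087 -0.0018] F along -1.0 left -0.1 up -1.8 M [0.08 0.34 0.01] w 0.0181
t 15.33 tcp [0.4912 0.1799 0.2274] root rel: along -15.22 left -0.12 clear 3.66 mm yaw -0.219 zt [ 0.0083 -0.0017] F along -1.8 left 1.3 up -2.5 M [0.15 0.46 0.07] w 0.0181
```

The force fell to about 1 N, so the jaws have snapped over. I'll lower the nose again and push to the hard stop.

```bash
python3 -m handwheel '[[[0,0,-0.0008,0.0008,0.004,0,0.01],[0,0,0,0,0,0,0.01]]]'>/dev/null;python3 st.py
python3 -m handwheel '[[[0.0007,-0.0002,0,0,0,0,0.01],[0,0,0,0,0,0,0.01]]]'>/dev/null;python3 st.py
python3 -m handwheel '[[[0.001,-0.0002,0,0,0,0,0.01],[0,0,0,0,0,0,0.01]]]'>/dev/null;python3 st.py
python3 -m handwheel '[[[0.001,-0.0002,0,0,0,0,0.01],[0,0,0,0,0,0,0.01]]]'>/dev/null;python3 st.py
```

```text
t 15.50 tcp [0.4913 0.1799 0.2266] root rel: along -15.36 left -0.10 clear 2.42 mm yaw -0.219 zt [ 0.0044 -0.0008] F along -2.6 left 0.9 up -1.8 M [0.07 0.38 0.02] w 0.0182
t 15.67 tcp [0.4916 0.1798 0.2266] root rel: along -14.99 left -0.06 clear 2.35 mm yaw -0.218 zt [ 0.0039 -0.001 ] F along -3.2 left -0.0 up -0.9 M [0.12 0.54 0.  ] w 0.0184
t 15.83 tcp [0.4923 0.1797 0.2265] root rel: along -14.38 left -0.03 clear 2.16 mm yaw -0.218 zt [ 0.0032 -0.0011] F along -4.9 left 0.5 up 0.2 M [ 0.17  0.87 -0.04] w 0.0184
t 16.00 tcp [0.4929 0.1796 0.2264] root rel: along -13.84 left 0.04 clear 1.97 mm yaw -0.218 zt [ 0.0024 -0.0012] F along -6.6 left 0.1 up 0.0 M [ 0.19  1.12 -0.09] w 0.0181
```

```bash
python3 -m handwheel '[[[0.001,-0.0002,0.0004,-0.0006,-0.003,0,0.01],[0,0,0,0,0,0,0.01]]]'>/dev/null;python3 st.py
python3 -m handwheel '[[[0.001,-0.0002,0,0,0,0,0.01],[0,0,0,0,0,0,0.01]]]'>/dev/null;python3 st.py
python3 -m handwheel '[[[0.001,-0.0002,0,0,0,0,0.01],[0,0,0,0,0,0,0.01],[0,0,0,0,0,0,0.01]]]'>/dev/null;python3 st.py
python3 - <<'E'
from st import *
t=shot('top');cv2.imwrite('pics/t12.png',cv2.resize(t['im'][210:285,215:295,::-1],None,fx=8,fy=8,interpolation=cv2.INTER_CUBIC))
s=shot('side');cv2.imwrite('pics/s12.png',cv2.resize(s['im'][230:310,230:310,::-1],None,fx=7,fy=7,interpolation=cv2.INTER_CUBIC))
E
```

```text
t 16.17 tcp [0.4932 0.1795 0.2265] root rel: along -13.38 left 0.01 clear 2.32 mm yaw -0.218 zt [ 0.0041 -0.0021] F along -7.6 left -0.3 up -0.3 M [ 0.3   1.45 -0.01] w 0.0180
t 16.33 tcp [0.4938 0.1794 0.2264] root rel: along -12.85 left 0.01 clear 2.06 mm yaw -0.217 zt [ 0.0031 -0.0022] F along -9.5 left 0.3 up -0.2 M [ 0.3   1.72 -0.07] w 0.0181
t 16.58 tcp [0.4943 0.1793 0.2263] root rel: along -12.37 left 0.04 clear 1.87 mm yaw -0.217 zt [ 0.0022 -0.0024] F along -11.8 left -0.2 up 0.8 M [ 0.36  1.96 -0.04] w 0.0183
```

View pics/t12.png

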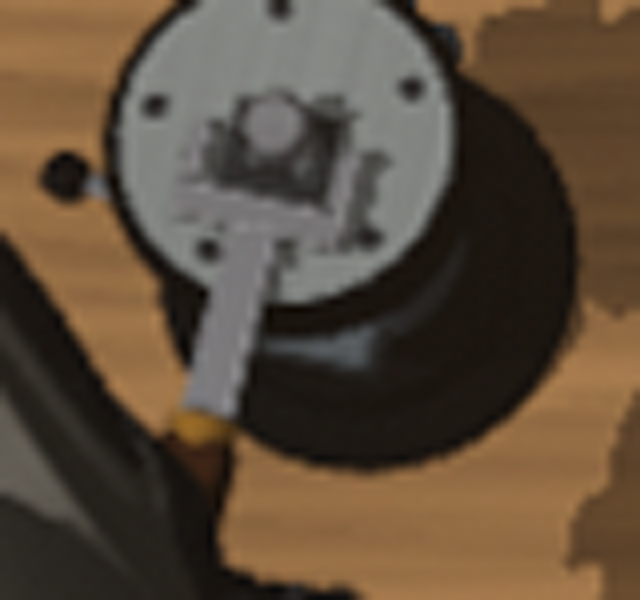

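View pics/s12.png

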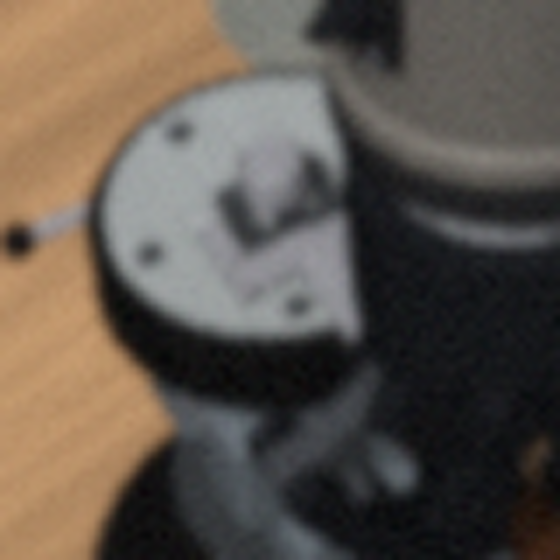

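The force built to about 12 N at the hard stop, and both pictures show the clip around the axle. I'll retreat and inspect with the wrist camera.

```bash
python3 -m handwheel '[[[-0.003,0.0007,0.0002,0,0,0,0.01],[-0.006,0.0013,0.0002,0,0,0,0.01],[-0.012,0.0027,0,0,0,0,0.01],[-0.018,0.0040,0,0,0,0,0.01],[-0.012,0.0027,0.002,0,0,0,0.01],[0,0,0.02,0,0,0,0.01],[0,0,0.03,0,0,0,0.01],[0.0,-0.010,0.02,0.0005,0.003,0,0.01],[0,-0.02,0,0,0,0,0.01],[0,0,0,0,0,0,0.01]]]';python3 st.py
```

```text
clock: 17.52
tcp_pos: [0.4462, 0.1573, 0.3009]
orientation: [3.121, -0.347, 0.013]
contact_force: [-0.6, -1.6, -2.5]
grip_width: 0.0184
t 17.52 tcp [0.4462 0.1573 0.3009] root rel: along -54.16 left -32.31 clear 77.18 mm yaw -0.222 zt [ 0.0078 -0.0022] F along -0.2 left -1.7 up -2.5 M [-0.07  0.1  -0.02] w 0.0184
```

```bash
python3 -m handwheel '[[[0.028,-0.016,0,0,0,0,0.01],[0.028,-0.016,0,0,0,0,0.01],[0.026,-0.014,0,0,0,0,0.01],[0,0,0,0,0,0,0.01],[0,0,0,0,0,0,0.01]]]'
python3 - <<'E'
from grip import *
from st import st
st()
s=shot('wrist','w13.png');np.savez('w13.npz',d=s['d'],im=s['im'],R=s['R'],t=s['t'])
m=r.masks_of('clip','wrist');print([(k['p'],k['at'],k['pixels'].sum()) for k in m]);m=r.masks_of('fork_tool','wrist');toolpose(s,m[0]['pixels'])
p=proj(s,[[.619,.1527,.17]])[0];print(p);u,v=int(p[0])-60,max(int(p[1])-60,0)
cv2.imwrite('pics/w13z.png',cv2.resize(s['im'][v:v+120,max(u,0):u+120,::-1],None,fx=5,fy=5,interpolation=cv2.INTER_CUBIC))
E
```

```text
clock: 17.93
tcp_pos: [0.5284, 0.1132, 0.299]
orientation: [3.122, -0.347, 0.007]
contact_force: [-0.4, 0.4, -1.9]
grip_width: 0.0182
t 17.93 tcp [0.5284 0.1132 0.299 ] root rel: along 35.41 left -57.34 clear 74.76 mm yaw -0.221 zt [ 0.0041 -0.0012] F along -0.4 left 0.3 up -1.9 M [0.02 0.05 0.06] w 0.0182
[(0.65, [189.2, 118.7], np.int64(2195)), (0.55, [184.0, 87.3], np.int64(34012)), (0.39, [428.9, 39.3], np.int64(4125)), (0.18, [307.4, 236.1], np.int64(26374))]
blade 9051 x 0.0532 0.1007 z@mean 0.0513 zslope -0.0009 mid y fit [ 0.0039 -0.0015]
wood 8177 x 0.015 0.0535 z@mean 0.0454 zslope 0.0332 mid y fit [ 0.0025 -0.0013]
[179.53947487  94.47775557]
```

View pics/w13.png

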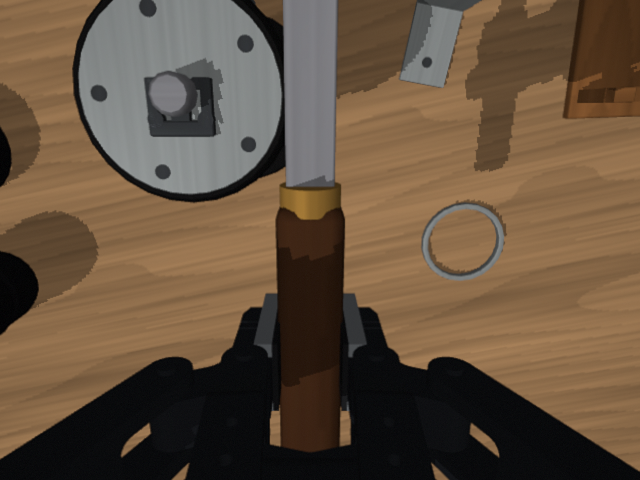

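View pics/w13z.png

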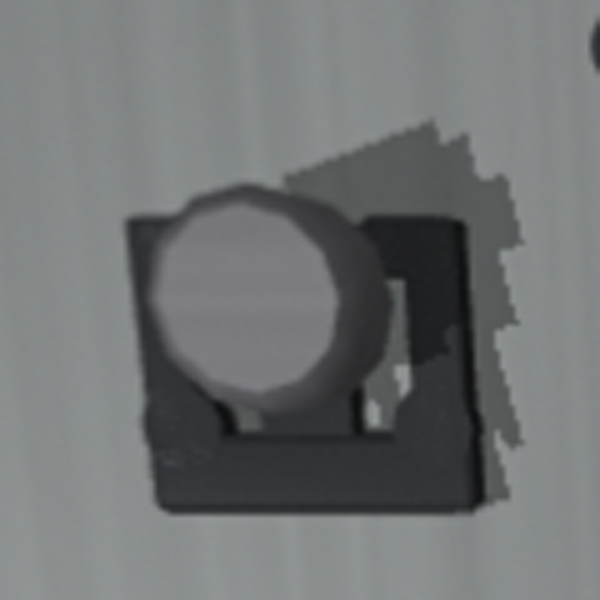

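The clip now wraps the axle, and the head hides its prong (clip at about (180,108)). I'll check its distance from the axis by depth.

Run:
```python
from h import *
z=np.load('w13.npz');c,f=cam('wrist');s=dict(c=c,f=f,R=z['R'],t=z['t'],d=z['d'])
vu=np.argwhere(z['d']>0);P=pts(s,vu[:,::-1]);rr=np.hypot(P[:,0]-.619,P[:,1]-.1527)
h=(P[:,2]>.183)&(P[:,2]<.19)&(rr<.02);(hx,hy),hr=cv2.minEnclosingCircle((P[h,:2]*1e3).astype(np.float32));print('head',hx,hy,hr,np.median(P[h,2]),P[h].mean(0))
im=z['im'][vu[:,0],vu[:,1]].astype(int).sum(1)/3
k=(P[:,2]>.1712)&(P[:,2]<.1765)&(rr<.032);m=np.zeros((480,640),np.uint8);m[vu[k][:,0],vu[k][:,1]]=255;m=cv2.morphologyEx(m,cv2.MORPH_OPEN,np.ones((3,3)))
v=np.argwhere(m>0);p=pts(s,v[:,::-1]);rc=cv2.minAreaRect((p[:,:2]*1e3).astype(np.float32));print('clip',rc,np.median(p[:,2]))
a=np.radians(rc[2]-90) if rc[2]>45 else np.radians(rc[2]);d=np.array([np.cos(a),np.sin(a)]);n=np.array([-d[1],d[0]])
q=p[:,:2]*1e3-[hx,hy];print('yaw',a,'along',np.percentile(q@d,[.3,99.7]),'left',np.percentile(q@n,[.3,99.7]))
```

```text
head 619.0228271484375 152.50259399414062 9.160687446594238 0.18574081629538913 [0.61889145 0.15191656 0.18564566]
clip ((613.7724609375, 153.6751708984375), (29.164308547973633, 24.741125106811523), 77.63650512695312) 0.1730091704727959
yaw -0.2157836925881063 along [-17.71534666   6.96424523] left [-14.36787627  14.27601348]
```

Checked: the clip spans -17.7 to +7.0 mm along the push direction and ±14.3 mm across, which is exactly home. The tool hasn't slipped, so I'll take it back to where I gripped it.

```bash
python3 -m handwheel '[[[0.0115,-0.0327,0,0,0,0.0036,0.01],[0.0115,-0.0327,-0.008,0,0,0.0036,0.01],[0.0115,-0.0327,-0.010,0,0,0.0036,0.01],[0.0115,-0.0327,-0.010,0.0012,0.004,0.0036,0.01],[0.0115,-0.0327,-0.010,0,0,0.0036,0.01],[0.0115,-0.0327,-0.010,0,0,0.0036,0.01],[0.0115,-0.0327,-0.010,0,0,0.0036,0.01],[0.0115,-0.0327,-0.010,0,0,0.0036,0.01],[0,0,0,0,0,0,0.01],[0,0,0,0,0,0,0.01]]]'
python3 -m handwheel '[[[0,0,0,0,0,0,0.01],[0,0,0,0,0,0,0.01]]]';python3 st.py
```

```text
clock: 18.92
tcp_pos: [0.619, -0.149, 0.2305]
orientation: [3.127, -0.302, -0.002]
contact_force: [0.3, 0.7, -1.1]
grip_width: 0.0182
clock: 19.08
tcp_pos: [0.6197, -0.1448, 0.2319]
orientation: [-3.126, 0.292, -0.001]
contact_force: [0.5, 0.6, -1.3]
grip_width: 0.0187
t 19.08 tcp [ 0.6197 -0.1448  0.2319] root rel: along 180.52 left -285.15 clear 7.26 mm yaw -0.186 zt [0.0008 0.0014] F along 0.3 left 0.7 up -1.3 M [ 0.03 -0.03  0.  ] w 0.0187
```

```bash
python3 -m handwheel '[[[0.0009,-0.0035,-0.030,-0.001,0,-0.006,0.01],[0,0,-0.030,0,0,0,0.01],[0,0,-0.010,0,0,0,0.01],[0,0,0,0,0,0,0.01],[0,0,0,0,0,0,0.01],[0,0,0,0,0,0,0.01]]]';python3 st.py
```

```text
clock: 19.58
tcp_pos: [0.6217, -0.1503, 0.1633]
orientation: [3.126, -0.305, 0.005]
contact_force: [0.2, 0.0, -0.8]
grip_width: 0.0183
t 19.58 tcp [ 0.6217 -0.1503  0.1633] root rel: along 183.91 left -291.06 clear -61.00 mm yaw -0.195 zt [ 0.0031 -0.0009] F along 0.1 left 0.1 up -0.8 M [ 0.03 -0.02  0.05] w 0.0183
```

```bash
python3 -m handwheel '[[[-0.0011,0.0018,-0.020,0.001,0.003,0.003,0.01],[0,0,-0.015,0,0,0,0.01],[0,0,0,0,0,0,0.01],[0,0,0,0,0,0,0.01],[0,0,0,0,0,0,0.01],[0,0,0,0,0,0,0.01]]]';python3 st.py
python3 - <<'E'
from grip import *
s=shot('wrist','w14.png');d=shot('side');cv2.imwrite('pics/s14z.png',cv2.resize(d['im'][100:280,300:460,::-1],None,fx=3.3,fy=3.3))
m=r.masks_of('fork_tool','wrist');toolpose(s,m[0]['pixels'])
E
```

```text
clock: 20.08
tcp_pos: [0.6206, -0.1492, 0.1282]
orientation: [3.127, -0.302, 0.0]
contact_force: [-0.5, 0.1, -1.8]
grip_width: 0.0183
t 20.08 tcp [ 0.6206 -0.1492  0.1282] root rel: along 182.37 left -290.05 clear -96.49 mm yaw -0.193 zt [ 0.0001 -0.0002] F along -0.5 left -0.1 up -1.8 M [-0.03  0.04  0.02] w 0.0183Traceback (most recent call last):
  File "<stdin>", line 3, in <module>
IndexError: list index out of range
```

View pics/w14.png

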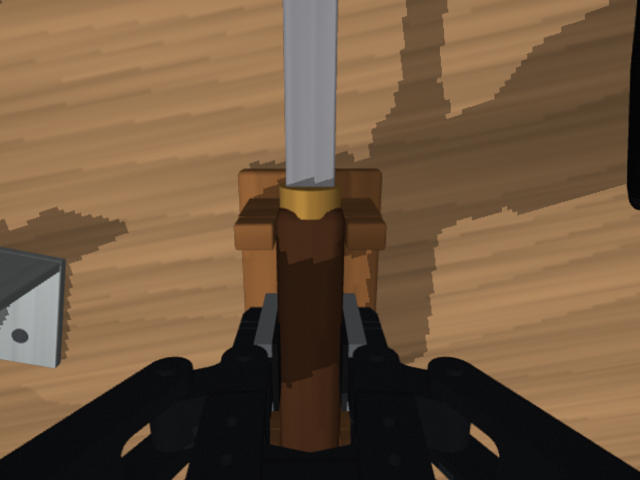

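View pics/s14z.png

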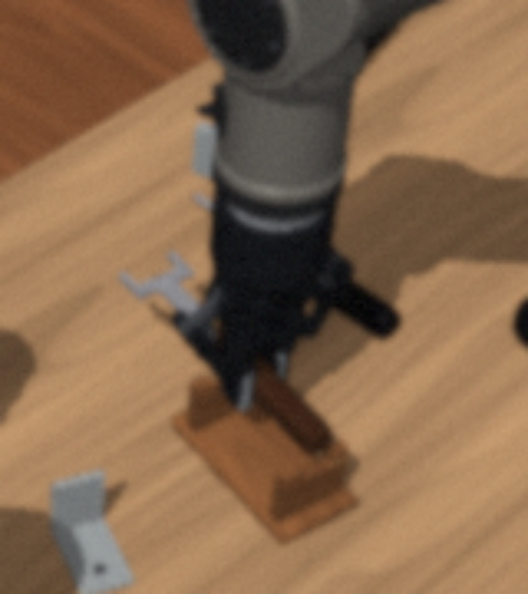

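The handle is centred over the front notch (columns 277 to 343 in a notch of about 273 to 346). I'll lower it.

```bash
python3 -m handwheel '[[[0,0.0009,-0.004,0,0,0.001,0.01],[0,0,-0.005,0,0,0,0.01],[0,0,-0.005,0,0,0,0.01],[0,0,-0.005,0,0,0,0.01],[0,0,-0.003,0,0,0,0.01],[0,0,0,0,0,0,0.01],[0,0,0,0,0,0,0.01]]]';python3 st.py
```

```text
clock: 20.82
tcp_pos: [0.6192, -0.1481, 0.1048]
orientation: [3.127, -0.3, -0.006]
contact_force: [-4.7, -0.0, 7.6]
grip_width: 0.0182
t 20.82 tcp [ 0.6192 -0.1481  0.1048] root rel: along 180.53 left -289.13 clear -120.34 mm yaw -0.192 zt [-0.0038  0.0003] F along -4.6 left -1.0 up 7.6 M [0.17 0.76 0.01] w 0.0182
```

```bash
python3 -m handwheel '[[[0,0,0,0,0,0,0.022],[0,0,0,0,0,0,0.03],[0,0,0,0,0,0,0.05],[0,0,0,0,0,0,0.06],[0,0,0,0,0,0,0.06],[0,0,0,0,0,0,0.06],[0,0,0,0,0,0,0.06]]]';python3 st.py
python3 -m handwheel '[[[0,0,0.01,0,0,0,0.06],[0,0,0.02,0,0,0,0.06],[0,0,0.04,0,0,0,0.06],[0,0,0.04,0,0,0,0.06],[0,0,0.04,0,0,0,0.06],[-0.01,0,0.03,0,0,0,0.06],[-0.01,0,0.02,0,0,0,0.06],[0,0,0,0,0,0,0.06],[0,0,0,0,0,0,0.06]]]'
python3 - <<'E'
from est import *
s=shot('wrist','w15.png');d=shot('side');t=shot('top','t15.png');cv2.imwrite('pics/s15z.png',cv2.resize(d['im'][100:320,220:460,::-1],None,fx=2.5,fy=2.5))
m=r.masks_of('fork_tool','wrist');print(len(m))
if m:
  P,im=tool(s,m[0]['pixels']);h=P[:,2]>.056;print(fitline(P),np.median(P[h,2]),P[~h][:,2].mean())
E
```

```text
clock: 21.4
tcp_pos: [0.6195, -0.1481, 0.1043]
orientation: [-3.127, 0.3, 0.004]
contact_force: [-0.5, 0.7, -0.3]
grip_width: 0.0603
t 21.40 tcp [ 0.6195 -0.1481  0.1043] root rel: along 180.95 left -289.09 clear -120.69 mm yaw -0.191 zt [-0.0027  0.0003] F along -0.7 left 0.6 up -0.3 M [ 0.02  0.02 -0.07] w 0.0603
clock: 22.15
tcp_pos: [0.5997, -0.1484, 0.3066]
orientation: [3.127, -0.301, 0.001]
contact_force: [1.2, -0.4, -0.6]
grip_width: 0.0604
1
(array([ 0.6443963 , -0.15166443]), array([ 0.98146104, -0.19166173]), np.float64(-0.19285498529833656), np.float64(-0.09559712742116576), np.float64(0.08792949760964264)) 0.05960532938954061 0.05353025696597072
```

View pics/w15.png

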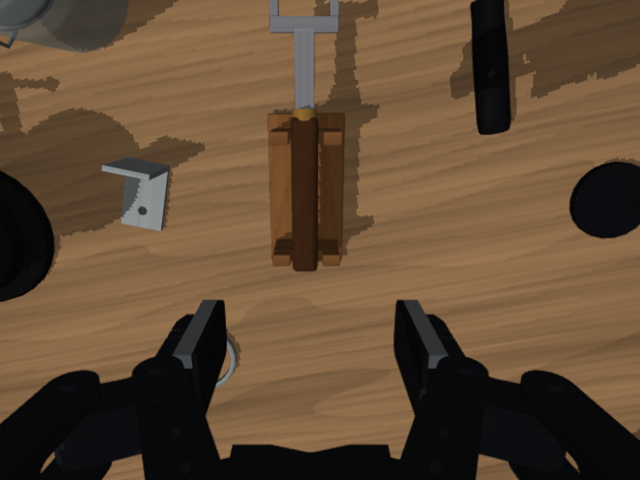

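View pics/s15z.png

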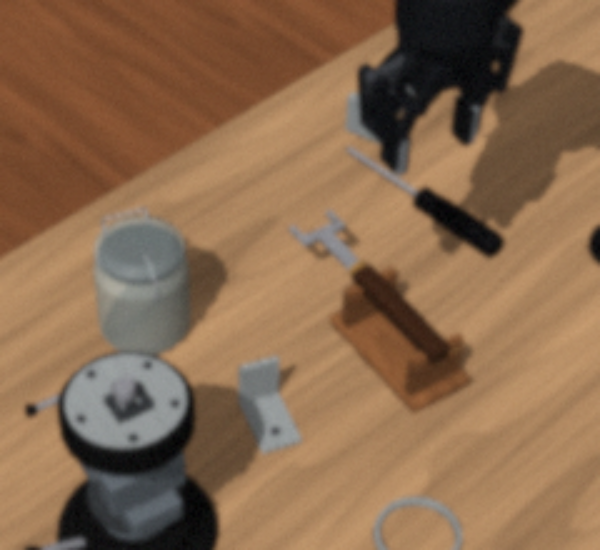

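View pics/t15.png

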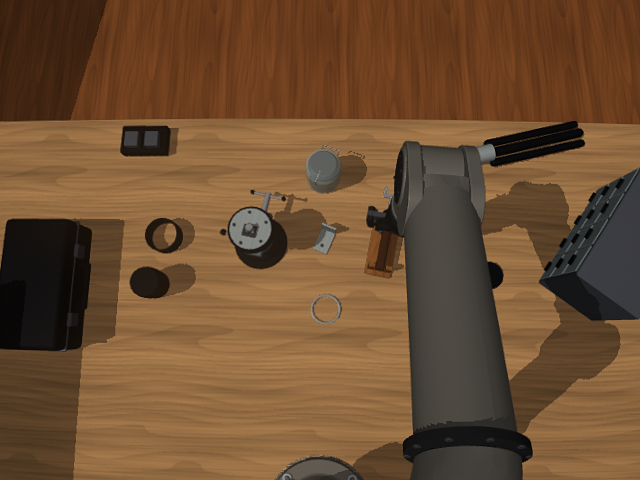

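```bash
python3 -m handwheel '[[[0,0,0,0,0,0,0.06],[0,0,0,0,0,0,0.06],[0,0,0,0,0,0,0.06]]]'; python3 -c "
from bench import r
print(r.hand_in())"
```

```text
clock: 22.6
tcp_pos: [0.5995, -0.1481, 0.3037]
orientation: [-3.127, 0.3, 0.006]
contact_force: [0.4, 0.3, -0.5]
grip_width: 0.06
the job is handed in; nothing more can be done
None
```

The clip is home in the axle's groove and the fork tool is back in both notches of its rest, fork pointing the same way as before. I handed the job in at 22.6 s.

- **Push force:** the readings rose to about 9 N, fell to about 1 N as the jaws snapped over, then rose to about 12 N at the hard stop. I read the force only between small steps, so a brief higher value could have been missed.
- **Clip:** wrist-camera depth puts it from -17.7 to +7.0 mm along the push direction, against -18 to 7 mm when home. It is centred on the axle to within 0.1 mm.
- **Tool:** I checked it after release. The top of the handle is at 59.6 mm and the blade is level at 53.5 mm, with yaw -0.193 rad, all matching the first measurements. It went back about 1 mm from where I gripped it.
- **Other gear:** the last pictures show the other items where they were. In the final top view the arm hid the screwdriver and part of the lens cap, but both appear in place in the wrist view. The gripper never touched the clip.
- **Disagreement:** before the push, the low-resolution top camera put the clip's turn at about -0.25 rad, against -0.33 rad from the wrist depth. I went by the wrist measurement, and the clip went home.

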